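Refit the coffee grinder's grind lever

TASK

The coffee grinder has been cleaned and its grind lever (the steel rod with the square black knob, standing in the wooden stand) has to go back on. Lower the rod through the curved slot in the grinder's cover, feel along the hidden ring below with a light touch until the rod drops into the ring's hole, push it fully home, then swing the lever along the slot to the coarse end (large dot) and let go of it there. Never press on the grinder with 40 N or more, and leave the other things on the worktop where they are.

Things in the scene. Friction and masses are not known exactly. Their poses are not given: they have to be found in the camera images.
- grind_lever: Loose lever, upright in one of the stand's two holes (which varies): steel rod 10 mm in diameter, 76 mm long, the tip tapering to 4.4 mm over its last 4.5 mm; on top a square black knob 20 x 20 x 38 mm (114 mm over all, about 90 g). Origin: middle of the rod's tip, the lowest point; z up the rod, x and y square to the knob's flat sides. Knob's middle: 95 mm above the origin.
- grinder: Round metal coffee grinder, hopper off, fixed to the worktop, about 150 mm in diameter. Origin: centre of its underside; z up; -x is its front (black grounds bin, switch). The flat cover's top is at z = 150 mm, 6 mm thick; a black collar in its middle (31 mm radius) rises 8 mm above it. The curved slot is in the front half of the cover.
- slot_mid (a point): Middle of the curved slot, level with the cover's top, at the front. The slot is 15 mm wide, centred on a circle of radius 45 mm about the grinder's axis, and reaches 52 degrees to either side of the front; its round ends lie beyond that. A soft black dust brush closes it to the eye; the rod passes it without resistance.
- ring_face (a point): Point on the grinder's axis at the height of the hidden steel ring's flat upper face, 115 mm above the underside (35 mm below the cover's top). The ring turns about this axis between its stops. Its one hole, 11.6 mm in diameter, 22 mm deep (floor at 93 mm), with a 1 mm chamfer, is on the same 45 mm circle, under the slot at least 15 mm of arc from either end point; where cannot be seen.
- coarse_end (a point): End of the slot with the LARGE black dot (grinder's +y side), on its centre line, level with the cover's top: where the rod's axis stands when the lever is against the ring's stop, 54 degrees from the front. The ring's friction holds it against about 5 N at the hole: a lightly rubbing rod (friction 0.5 to 0.7, so press 3 to 6 N) does not drag it; with the rod home, 5 N pushes it round.
- fine_end (a point): The same at the other end of the slot, by the SMALL black dot (grinder's -y side).
- stand: Fixed wooden accessory stand, 60 x 116 x 45 mm (x, y, z), on a 66 x 122 mm foot 10 mm high. Origin: centre of its underside. Two upright holes, 12.5 mm in diameter and 35 mm deep (floor 10 mm above the worktop), at y = -28 and +28 mm; one holds the lever, the other the cleaning brush.
- brush: Loose cleaning brush with a thin wooden handle and short black bristles on top, 91 mm long, standing in the stand's other hole. Origin: lower end. To be left alone.
- burr: Loose steel burr ring with a wire handle, 54 mm in diameter and 37 mm high, lying on a saucer behind the stand. Origin: centre of its underside. To be left alone.
- hopper: Loose clear bean hopper with a black lid, 130 mm in diameter, 123 mm high, behind the grinder. Origin: centre of its underside. To be left alone.
- tea_glass_2: Empty tea glass, 58 mm in diameter, 90 mm high, left of the grinder. Origin: centre of its underside. To be left alone.
- spice_mint: Spice jar, 43 mm in diameter, 96 mm high, at the right. Origin: centre of its underside. To be left alone.
- salt_shaker: Glass salt shaker, 42 mm in diameter, 80 mm high, at the right. Origin: centre of its underside. To be left alone.
Mind the look-alikes: they are no part of the job. Of the things that look like the grind_lever, the larger one is meant.

How it is judged:
By the outcome, as a careful person would: the job done as asked, in the order asked, and still so for the second after the job is handed in, with the robot touching nothing.
It also fails if it takes over 61 s, if anything falls off the work surface, if the arm or the gripper's body presses on something with over 40 N, if the wrist force passes 120 N, or if a joint passes its speed limit or range.

ROBOT

A 6-joint arm with a two-finger parallel gripper is mounted at the origin on a cart in front of the work surface, level with it; the furniture and walls round the work are solid. World frame = base frame: x ahead of the robot, y to its left, z up, the work surface at z = 0. Lengths are in m, angles in rad, forces in N, time in s.
With the tool pointing down it reaches from about 0.3 to 0.75 m from the base axis. Payload 8.5 kg.
Tool frame: the origin (TCP) lies between the finger pads; the fingertips stand 22 mm ahead of it and the grasp point (between the pads) lies 3 mm ahead of it; z points along the fingers, y is the line along which they close (so a half turn about z gives the same grasp; the last joint's range is limited). The gripper opens to 88 mm and grips with 3 to 60 N. Pads are 18 mm wide; open, the fingers measure 123 mm over their backs; the gripper's body (75 mm by 187 mm) begins 45 mm behind the grasp point.
Start: joints at [1.061, 0.381, 1.297, -0, 1.464, -0.215], TCP at [0.16, 0.526, 0.261] pointing down, gripper open.
Joint ranges: [-3.11, 3.11], [-0.89, 2.33], [0.22, 2.48], [-1.42, 4.56], [0.17, 2.85], [-2.88, 2.88]. Speed limits (rad/s): [2.39, 2.39, 3.14, 3.14, 3.14, 3.14].

INTERFACE

Orientations are given as a unit quaternion [x, y, z, w].
In Python, from plant import bot, get_image, camera_params gives the robot as it stands.
- The arm moves only by the tool carry_out, never from a script. Its argument "motion" is a list of rows, each a list of 3 entries, a list of its own where there are three numbers: the turn, a rotation vector about the world's x, y, z in rad, then the shift along the world's x, y, z in mm, then the closure, from -1 (fully open) to 1 (shut). A call has exactly 5 rows; each row shifts and turns the commanded pose from where the row before left it; what a row does not reach is not made up. A row lasts 1/10 s, in which the tool goes at most 50 mm and 8.59 degrees, less where a joint would pass 70% of its speed; a pose out of reach is approached as far as the arm can. A call is refused whole if a number of a shift passes 50 or a number of a turn 0.15, either way. A call with a gripper value outside its range is refused whole. The fingers move at their own pace and stop on an object; the grip force is fixed at half the most. Time passes only in rows, so rows that do not move let the fingers close, or fill a call up. It gives the time, the measured TCP pose, the force, the opening and the grip force at its end, in the units of the state.
- bot.get_state(): the state, without advancing time (a new reading comes with each control period).
- get_image(name): name is "side" or "top" or "wrist"; returns (picture, depth): 480x640x3 uint8, blue, green, red; 480x640 float32, m along the optical axis (not along the pixel's ray), 0 where there is no reading.
- camera_params(name): a dict with "K" (3x3 intrinsics, pixels), "view" (4x4, takes a point from world to camera coordinates); the wrist camera has in their place "tool_from_camera" (4x4, takes a point from camera to tool coordinates, whose origin is the TCP and whose axes are the flange's). Camera axes: x right, y down, z forward; pixel columns grow to the right and rows downward; lengths in m; the calibration is good to about 2 mm. The wrist camera is an equidistant fisheye: a pixel r from the principal point sees the ray r / f radians off the axis. A picture is of the moment at which its call begins: read the wrist's pose just before it. camera_params takes no time and is no camera call.
- bot.sign_off(): hands the job in; it is judged then, once.
The state is a dict: "time_s": time; "qpos": joint angles; "joint_vel": joint speeds; "effort": joint torques, N m; "tcp_pos": TCP position; "orientation": TCP orientation; "ft_force": force on the tool from outside, world axes, zero at the start; "ft_torque": the same for the moment, N m; "width": opening from 0.0 (shut) to 1.0 (fully open); "grasp_force": force on a finger pad.
Only numpy, scipy, OpenCV 4.12 (cv2) and the standard library are available. Lean on these libraries where they do the work, as an engineer would, in place of code of your own. Each camera call takes 0.05 s, during which the arm holds its last target. There are 200 camera calls.

## Working session

There is one attempt and no reset: what is moved stays moved. The work goes in short steps, Python scripts to look and compute and a tool call to move; the robot and the scene stay as the last step left them, time stands still between calls to the robot, and variables do not carry over. Pictures are saved under pics/ and viewed, at most 10 in all, crops included, and the job is handed in when it is done.

Besides the shell and the picture viewer there is one more tool, called after ">>>" in YAML: its name, and indented under it one key for each argument. carry_out: Moves the arm, as the interface text tells. Its arguments: {"type":"object","properties":{"motion":{"type":"array","items":{"type":"array"}}},"required":["motion"]}

```bash
mkdir -p pics; ls; python3 - <<'E'
from plant import bot,get_image,camera_params
import cv2,numpy as np
s=bot.get_state();print(s)
for n in("top","side"):
    p,d=get_image(n);cv2.imwrite(f"pics/{n}0.png",p);np.save(f"pics/{n}0.npy",d)
    c=camera_params(n);print(n,c["K"].round(2).tolist(),c["view"].round(4).tolist())
c=camera_params("wrist");print(c)
E
```

```text
pics
{'time_s': 0.0, 'qpos': array([ 1.06071944e+00,  3.81159173e-01,  1.29826162e+00, -1.28659121e-05,
        1.46361513e+00, -2.15317084e-01]), 'joint_vel': array([ 1.66651467e-03,  7.64254809e-05,  1.16753440e-03,  1.09231311e-03,
       -1.41968773e-03, -7.68257749e-04]), 'effort': array([-1.99246504e-03, -4.37921011e+01, -2.24563658e+01,  7.12901610e-02,
        3.50877328e-02, -1.30594840e-04]), 'tcp_pos': array([0.15966445, 0.52604267, 0.26015724]), 'orientation': array([ 1.46846222e-01,  9.89159070e-01, -6.76955858e-04, -2.50054081e-04]), 'ft_force': array([ 0.46495815,  0.24487607, -0.32781189]), 'ft_torque': array([-0.00812579, -0.00595132,  0.02251103]), 'grasp_force': 0.0, 'width': 0.9951075395185809}
top [[501.34, 0.0, 319.45], [0.0, 501.34, 238.16], [0.0, 0.0, 1.0]] [[-0.0303, -0.9993, -0.0201, -0.0], [-0.9859, 0.0332, -0.1642, 0.6367], [0.1647, 0.0148, -0.9862, 1.223], [0.0, 0.0, 0.0, 1.0]]
side [[513.78, 0.0, 325.04], [0.0, 513.78, 247.68], [0.0, 0.0, 1.0]] [[0.2535, -0.9672, -0.0162, -0.1898], [-0.7039, -0.1729, -0.6889, 0.4997], [0.6635, 0.186, -0.7247, 0.7404], [0.0, 0.0, 0.0, 1.0]]
{'K': array([[371.64829954,   0.        , 318.02467405],
       [  0.        , 371.64829954, 244.74907055],
       [  0.        ,   0.        ,   1.        ]]), 'tool_from_camera': array([[-3.26611162e-05, -9.48415291e-01, -3.17030654e-01,
         8.23410573e-02],
       [ 9.99999933e-01, -1.46733409e-04,  3.35939421e-04,
         5.91136716e-05],
       [-3.65129072e-04, -3.17030622e-01,  9.48415232e-01,
        -1.24094318e-01],
       [ 0.00000000e+00,  0.00000000e+00,  0.00000000e+00,
         1.00000000e+00]])}
```

View pics/top0.png

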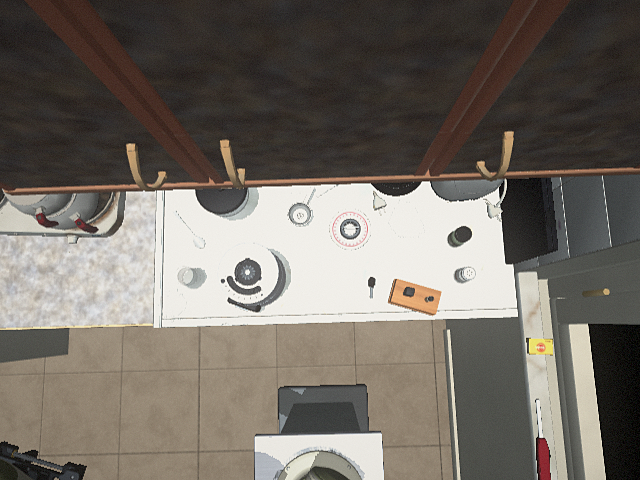

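View pics/side0.png

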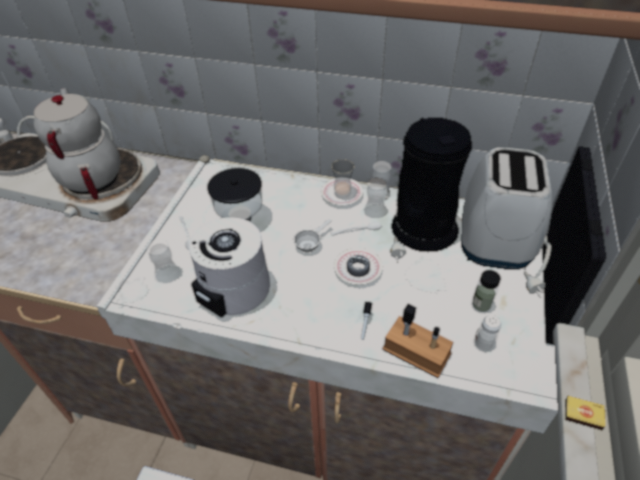

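The top view shows the grinder at about (248,275) and the wooden stand at (415,296), with the large black knob at (409,291) and the brush at (430,298). The small look-alike lies at (371,285). The side view agrees: knob at (409,315), grinder cover at (228,245). Next I'll get metric positions.

```bash
cat > h.py <<'E'
import numpy as np,cv2
from plant import bot,get_image,camera_params
from scipy.spatial.transform import Rotation as R
def ray(name,uv,pose=None):
    c=camera_params(name);K=c["K"]
    uv=np.atleast_2d(np.asarray(uv,float));a=(uv-K[:2,2])/K[0,0]
    if name!="wrist":
        V=c["view"];d=np.c_[a,np.ones(len(a))]@V[:3,:3];return -V[:3,:3].T@V[:3,3],d
    r=np.linalg.norm(a,axis=1,keepdims=True)+1e-12
    d=np.c_[a/r*np.sin(r),np.cos(r)]
    p,q=pose;M=R.from_quat(q).as_matrix();T=c["tool_from_camera"]
    return p+M@T[:3,3],d@T[:3,:3].T@M.T
def onplane(name,uv,z,pose=None):
    o,d=ray(name,uv,pose);t=(z-o[2])/d[:,2];return o+d*t[:,None]
def proj(P,pose):
    c=camera_params("wrist");T=c["tool_from_camera"];K=c["K"]
    M=R.from_quat(pose[1]).as_matrix();X=((np.atleast_2d(P)-pose[0])@M-T[:3,3])@T[:3,:3]
    n=np.linalg.norm(X[:,:2],axis=1);th=np.arctan2(n,X[:,2])
    return X[:,:2]/n[:,None]*th[:,None]*K[0,0]+K[:2,2]
def pose():
    s=bot.get_state();return s["tcp_pos"],s["orientation"]
E
python3 - <<'E'
from h import *
p=cv2.imread("pics/top0.png")
hsv=cv2.cvtColor(p,cv2.COLOR_BGR2HSV)
m=cv2.inRange(hsv,(5,100,80),(20,255,255));m[:250]=0;m[325:]=0;m[:,500:]=0;m[:,380-30:]&=255
m[:,:350]=0
m=cv2.morphologyEx(m,cv2.MORPH_CLOSE,np.ones((9,9)))
c=max(cv2.findContours(m,0,2)[0],key=cv2.contourArea);b=cv2.boxPoints(cv2.minAreaRect(c));print("stand px",b.round(1).tolist())
w=onplane("top",b,.045);print(w.round(3),w.mean(0))
for i in range(2):print(np.linalg.norm(w[i+1]-w[i]),np.degrees(np.arctan2(*(w[i+1]-w[i])[[1,0]])))
print("knob",onplane("top",[(409,291)],.124),"brush",onplane("top",[(430,298)],.1))
print("collar",onplane("top",[(247,271)],.158))
s=cv2.imread("pics/side0.png")
print("knob side",onplane("side",[(409,310)],.124), "collar",onplane("side",[(226,239)],.158))
cr=np.hstack([cv2.resize(p[230:325,200:310],None,fx=4,fy=4,interpolation=2),cv2.resize(p[230:325,360:450],None,fx=4,fy=4,interpolation=2)])
cv2.imwrite("pics/crop.png",cr)
E
```

```text
stand px [[386.8999938964844, 302.29998779296875], [393.8999938964844, 277.70001220703125], [441.6000061035156, 291.29998779296875], [434.6000061035156, 315.8999938964844]]
[[ 0.47  -0.184  0.045]
 [ 0.53  -0.205  0.045]
 [ 0.493 -0.322  0.045]
 [ 0.432 -0.3    0.045]] [ 0.48121797 -0.25269881  0.045     ]
0.06428259657900601 -18.919066793526504
0.12307187520669201 -107.93049685986753
knob [[ 0.49152751 -0.22799375  0.124     ]] brush [[ 0.47462525 -0.28082278  0.1       ]]
collar [[0.5474355  0.14790214 0.158     ]]
knob side [[ 0.48450075 -0.22839038  0.124     ]] collar [[0.54384003 0.145705   0.158     ]]
```

View pics/crop.png

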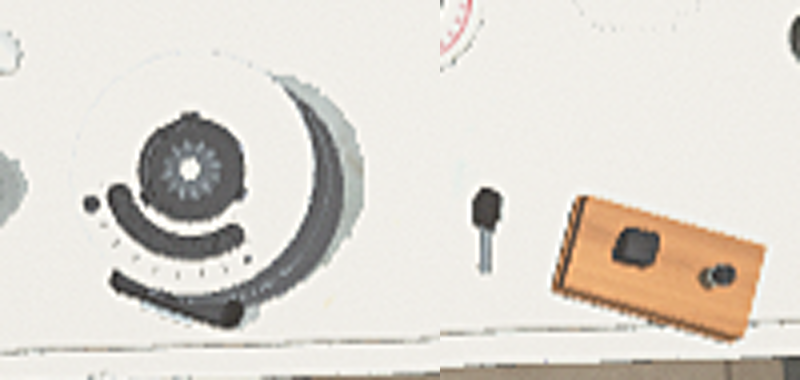

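The crop shows the slot arc from (118,195) by the large dot to (235,237) by the small dot, and the knob on the stand at (636,246). I'll move the wrist camera over the stand with the gripper half closed.

>>> carry_out:
  motion:
    - [[0, 0, 0], [19, -45, 1], 0]
    - [[0, 0, 0], [19, -45, 1], 0]
    - [[0, 0, 0], [19, -45, 1], 0]
    - [[0, 0, 0], [19, -45, 1], 0]
    - [[0, 0, 0], [19, -45, 1], 0]

```text
time_s: 0.6
tcp_pos: [0.2549, 0.2995, 0.2656]
orientation: [0.147, 0.989, -0.0, -0.0]
ft_force: [1.0, 0.8, 0.8]
width: 0.565
grasp_force: 0.0
```

>>> carry_out:
  motion:
    - [[0, 0, 0], [19, -45, 1], 0]
    - [[0, 0, 0], [19, -45, 1], 0]
    - [[0, 0, 0], [19, -45, 1], 0]
    - [[0, 0, 0], [19, -45, 1], 0]
    - [[0, 0, 0], [19, -45, 1], 0]

```text
time_s: 1.1
tcp_pos: [0.3499, 0.0743, 0.2708]
orientation: [0.147, 0.989, 0.0, 0.0]
ft_force: [1.2, 1.1, 0.3]
width: 0.503
grasp_force: 0.0
```

>>> carry_out:
  motion:
    - [[0, 0, 0], [19, -45, 1], 0]
    - [[0, 0, 0], [19, -45, 1], 0]
    - [[0, 0, 0], [19, -45, 1], 0]
    - [[0, 0, 0], [19, -45, 1], 0]
    - [[0, 0, 0], [19, -45, 1], 0]

```text
time_s: 1.6
tcp_pos: [0.445, -0.1508, 0.2756]
orientation: [0.147, 0.989, 0.0, -0.0]
ft_force: [-0.3, 1.1, -0.3]
width: 0.497
grasp_force: 0.0
```

Good tracking. I'll move to about (0.487, -0.228, 0.25).

>>> carry_out:
  motion:
    - [[0, 0, 0], [20, -39, -10], 0]
    - [[0, 0, 0], [22, -38, -10], 0]
    - [[0, 0, 0], [0, 0, 0], 0]
    - [[0, 0, 0], [0, 0, 0], 0]
    - [[0, 0, 0], [0, 0, 0], 0]

```text
time_s: 2.1
tcp_pos: [0.4864, -0.2248, 0.256]
orientation: [0.147, 0.989, 0.0, -0.0]
ft_force: [0.1, 0.2, -0.0]
width: 0.498
grasp_force: 0.0
```

```bash
python3 - <<'E'
from h import *
P=pose();p,d=get_image("wrist");cv2.imwrite("pics/w1.png",p);np.save("pics/w1.npy",d)
print(P); np.savez("pics/w1p.npz",p=P[0],q=P[1])
print(proj([[.488,-.228,.124],[.488,-.228,.010]],P))
E
```

```text
(array([ 0.48644769, -0.22479221,  0.25604675]), array([ 1.46516090e-01,  9.89208283e-01,  8.12485381e-05, -3.27374875e-05]))
[[314.18193921 243.63521365]
 [315.23231776 208.5375178 ]]
```

View pics/w1.png

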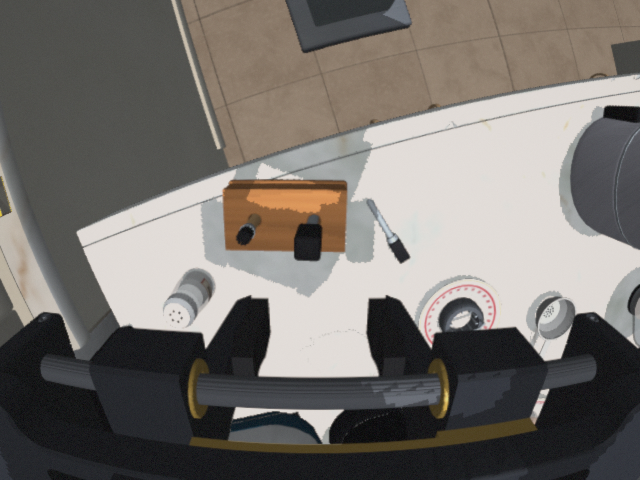

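Wrist view: the knob is at about (308,240) with the rod below it at (314,220), the brush at (247,232), and stand edges parallel to the image axes. I'll measure the knob top using depth.

```bash
python3 - <<'E'
from h import *
f=np.load("pics/w1p.npz");P=(f["p"],f["q"]);d=np.load("pics/w1.npy");p=cv2.imread("pics/w1.png")
v,u=np.mgrid[195:285,215:360];uv=np.c_[u.ravel(),v.ravel()];
o,r=ray("wrist",uv,P);T=camera_params("wrist")["tool_from_camera"]
ax=R.from_quat(P[1]).as_matrix()@T[:3,2]
X=o+r*(d[v,u].ravel()/(r@ax))[:,None]
z=X[:,2];print("surface z pct",np.percentile(z,[5,30,50,70,95]).round(3))
s=z[(z>.035)&(z<.055)];print("stand z",np.median(s))
t=(z>.118)&(z<.14);print("top",t.sum(),X[t].mean(0),np.median(z[t]))
px=uv[t].astype(np.float32);print(px.min(0),px.max(0))
# dark mask, top face by depth, min area rect on plane
w=onplane("wrist",px,.124,P)[:,:2]
b=cv2.minAreaRect((w*1000).astype(np.float32));print(b)
g=p.max(2)[v,u].ravel();k=(g<70)&(u.ravel()>285);q=uv[k];print("dark bbox",q.min(0),q.max(0))
m=cv2.inRange(cv2.cvtColor(p,cv2.COLOR_BGR2HSV),(5,90,40),(20,255,255));m[:180]=0;m[265:]=0;m[:,:200]=0;m[:,365:]=0
m=cv2.morphologyEx(m,cv2.MORPH_CLOSE,np.ones((15,15)));ys,xs=np.where(m);print(xs.min(),xs.max(),ys.min(),ys.max())
c=cv2.findContours(m,0,2)[0];c=max(c,key=cv2.contourArea)
st=(z>.04)&(z<.05);ww=(X[st][:,:2]*1000).astype(np.float32);print("stand",cv2.minAreaRect(ww))
cv2.imwrite("pics/w1c.png",cv2.resize(p[195:285,285:345],None,fx=6,fy=6,interpolation=0))
E
```

```text
surface z pct [-0.001  0.     0.044  0.045  0.122]
stand z 0.04514727795600407
top 713 [ 0.48917507 -0.23382049  0.12341972] 0.12362852861327456
[294. 234.] [320. 260.]
((489.03411865234375, -233.88253784179688), (19.136592864990234, 20.0355281829834), 73.18191528320312)
dark bbox [294 219] [321 260]
223 346 180 251
stand ((485.5768127441406, -257.71771240234375), (117.05319213867188, 55.63303756713867), 72.5478744506836)
```

View pics/w1c.png

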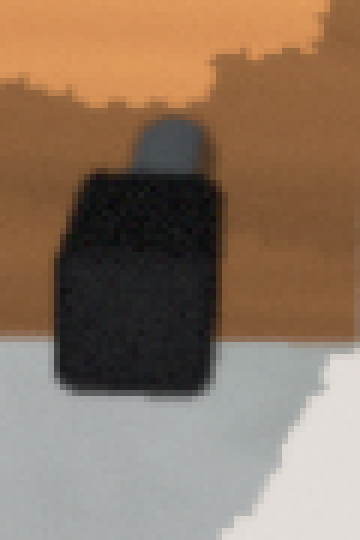

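Knob top centre is (0.489, -0.234), height 0.124, 19x20 mm at 73 deg, which matches the given size, and the gripper is already aligned with it. Descending to grasp.

>>> carry_out:
  motion:
    - [[0, 0, 0], [3, -9, -40], 0]
    - [[0, 0, 0], [0, 0, -40], 0]
    - [[0, 0, 0], [0, 0, -36], 0]
    - [[0, 0, 0], [0, 0, -20], 0]
    - [[0, 0, 0], [0, 0, -10], 0]

```text
time_s: 2.65
tcp_pos: [0.4893, -0.2335, 0.1088]
orientation: [0.146, 0.989, 0.0, -0.001]
ft_force: [-0.8, 0.1, 0.3]
width: 0.504
grasp_force: 0.0
```

>>> carry_out:
  motion:
    - [[0, 0, 0], [0, 0, 0], 1]
    - [[0, 0, 0], [0, 0, 0], 1]
    - [[0, 0, 0], [0, 0, 0], 1]
    - [[0, 0, 0], [0, 0, 0], 1]
    - [[0, 0, 0], [0, 0, 0], 1]

```text
time_s: 3.15
tcp_pos: [0.4903, -0.2347, 0.1109]
orientation: [0.147, 0.989, -0.0, 0.001]
ft_force: [0.8, 2.0, 6.3]
width: 0.23
grasp_force: 29.5
```

Gripped: width 0.23 is 20 mm, the knob's size. Lifting straight up.

>>> carry_out:
  motion:
    - [[0, 0, 0], [0, 0, 10], 1]
    - [[0, 0, 0], [0, 0, 20], 1]
    - [[0, 0, 0], [0, 0, 30], 1]
    - [[0, 0, 0], [0, 0, 40], 1]
    - [[0, 0, 0], [0, 0, 40], 1]

```text
time_s: 3.65
tcp_pos: [0.4893, -0.2347, 0.2517]
orientation: [0.147, 0.989, -0.0, -0.0]
ft_force: [-0.0, -0.6, -1.1]
width: 0.229
grasp_force: 29.1
```

>>> carry_out:
  motion:
    - [[0, 0, 0], [0, 0, 30], 1]
    - [[0, 0, 0], [-5, 30, 20], 1]
    - [[0, 0, 0], [-5, 40, 10], 1]
    - [[0, 0, 0], [-5, 45, 0], 1]
    - [[0, 0, 0], [-5, 45, 0], 1]

```text
time_s: 4.15
tcp_pos: [0.4691, -0.0736, 0.3106]
orientation: [0.147, 0.989, -0.0, 0.001]
ft_force: [0.5, 0.4, -1.0]
width: 0.225
grasp_force: 29.6
```

>>> carry_out:
  motion:
    - [[0, 0, 0], [-5, 40, 0], 1]
    - [[0, 0, 0], [-5, 30, 0], 1]
    - [[0, 0, 0], [0, 0, 0], 1]
    - [[0, 0, 0], [0, 0, 0], 1]
    - [[0, 0, 0], [0, 0, 0], 1]

```text
time_s: 4.65
tcp_pos: [0.4599, -0.0056, 0.3099]
orientation: [0.147, 0.989, -0.0, 0.0]
ft_force: [0.9, 0.6, -1.3]
width: 0.226
grasp_force: 29.6
```

```bash
python3 - <<'E'
from h import *
P=pose();p,d=get_image("wrist");cv2.imwrite("pics/w2.png",p);np.save("pics/w2.npy",d)
np.savez("pics/w2p.npz",p=P[0],q=P[1]);print(P)
M=R.from_quat(P[1]).as_matrix()
print(proj([[.545,.147,.158],P[0]+M@[0,0,.1],P[0]+M@[0,0,.024]],P))
E
```

```text
(array([ 0.45991039, -0.00557615,  0.30993042]), array([ 1.47308212e-01,  9.89090601e-01, -2.57645073e-04,  8.62822999e-05]))
[[510.11315758 273.53824154]
 [317.80862713 255.72368087]
 [317.77987324 313.44653132]]
```

View pics/w2.png

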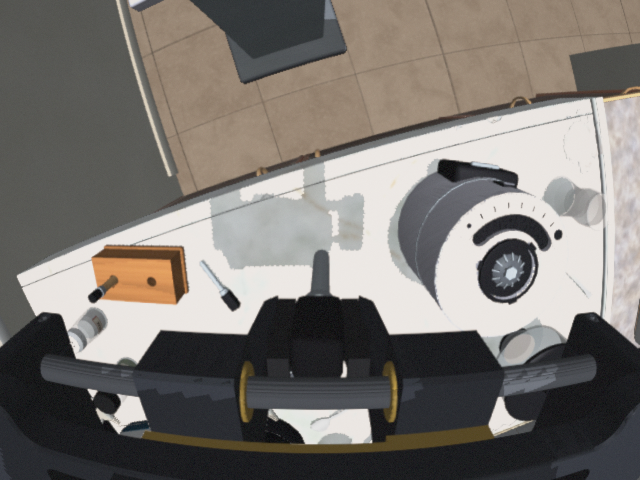

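Rod tip at (321,255), slot arc from (480,238) to (545,240), collar at (508,271), large dot at (558,234), small dot at (469,226). I'll fit the slot on the cover plane and measure the rod in the hand.

```bash
cat > fit.py <<'E'
from h import *
from scipy.optimize import least_squares
def load(n):
    f=np.load(f"pics/{n}p.npz");return (f["p"],f["q"]),np.load(f"pics/{n}.npy"),cv2.imread(f"pics/{n}.png")
def depthpts(P,d,uv):
    o,r=ray("wrist",uv,P);ax=R.from_quat(P[1]).as_matrix()@camera_params("wrist")["tool_from_camera"][:3,2]
    uv=np.asarray(uv,int);return o+r*(d[uv[:,1],uv[:,0]]/(r@ax))[:,None]
def slot(n,seed,c0,thr=75):
    P,d,p=load(n);g=cv2.resize(p.max(2),None,fx=1,fy=1)
    m=(g<thr).astype(np.uint8);k,l=cv2.connectedComponents(m)
    lab=l[seed[1],seed[0]];assert lab
    m=(l==lab).astype(np.uint8);print("area",m.sum(),cv2.boundingRect(m))
    c=max(cv2.findContours(m,0,cv2.CHAIN_APPROX_NONE)[0],key=len)[:,0]
    w=onplane("wrist",c,.150,P)[:,:2]
    ang=np.arctan2(*(c0-w.mean(0))[::-1])
    h=np.radians(52)
    def res(x,full=False):
        v=w-x[:2];a=np.arctan2(v[:,1],v[:,0])-(x[2]+np.pi);a=(a+np.pi)%(2*np.pi)-np.pi
        ac=np.clip(a,-h,h);e=.045*np.c_[np.cos(ac+x[2]+np.pi),np.sin(ac+x[2]+np.pi)]
        return np.linalg.norm(v-e,axis=1)-.0075+x[3]
    s=least_squares(res,[*c0,ang,0],loss="soft_l1",f_scale=.001)
    x=s.x;print("centre",x[:2].round(4),"x-axis yaw deg",np.degrees(x[2]).round(1),"width bias mm",x[3]*1e3,"rms mm",np.sqrt((res(x)**2).mean())*1e3)
    for nme,a in(("mid",0),("coarse",-54),("fine",54)):
        t=x[2]+np.pi+np.radians(a);print(nme,(x[:2]+.045*np.array([np.cos(t),np.sin(t)])).round(4))
    return x
E
python3 - <<'E'
from fit import *
P,d,p=load("w2")
x=slot("w2",(512,226),np.array([.545,.147]))
uv=[(505,305),(490,215),(470,270),(450,240),(539,285)];print("cover z",depthpts(P,d,uv).round(4).tolist())
c=onplane("wrist",[(511,271)],.158,P);print("collar",c)
# dots
for s in[(558,234),(469,226)]:
    print("dot",s,onplane("wrist",[s],.15,P)[0,:2])
# rod edges per row
g=p.max(2).astype(int)
for r in(250,256,264,272,280,288,294):
    print(r,g[r,300:345].tolist())
E
```

```text
area 1104 (473, 215, 76, 34)
centre [0.5443 0.1471] x-axis yaw deg -20.6 width bias mm 1.9995483473700146 rms mm 0.6296707490643846
mid [0.5021 0.1629]
coarse [0.5323 0.1905]
fine [0.5067 0.1223]
cover z [[0.5818, 0.143, 0.1492], [0.4892, 0.138, 0.1495], [0.5329, 0.1113, 0.1504], [0.4998, 0.0975, 0.151], [0.5725, 0.1816, 0.1505]]
collar [[0.54280671 0.14813073 0.158     ]]
dot (558, 234) [0.52697613 0.20738248]
dot (469, 226) [0.49307031 0.11682439]
250 [181, 178, 178, 181, 180, 181, 183, 182, 181, 181, 181, 182, 179, 177, 179, 175, 168, 145, 120, 109, 98, 97, 99, 110, 117, 137, 166, 181, 190, 202, 216, 234, 237, 236, 236, 236, 236, 237, 236, 236, 235, 233, 217, 230, 233]
256 [181, 184, 183, 186, 184, 186, 185, 185, 185, 185, 182, 186, 181, 162, 101, 83, 85, 85, 84, 90, 88, 91, 89, 85, 88, 86, 86, 88, 119, 188, 233, 236, 236, 237, 236, 237, 236, 236, 236, 236, 236, 236, 236, 236, 237]
264 [185, 188, 189, 187, 186, 188, 188, 189, 187, 184, 179, 180, 167, 101, 85, 83, 87, 87, 87, 87, 90, 87, 89, 90, 88, 85, 82, 85, 93, 163, 229, 235, 235, 235, 236, 235, 237, 236, 237, 236, 236, 236, 23
[... 166 characters left out ...]
 236, 237, 237, 237, 236, 236, 237, 236, 236, 236, 236, 236]
280 [236, 236, 236, 237, 236, 236, 236, 236, 237, 236, 228, 184, 101, 85, 84, 87, 91, 89, 88, 90, 90, 89, 88, 87, 88, 85, 85, 80, 94, 170, 233, 236, 236, 236, 237, 236, 237, 236, 237, 236, 237, 237, 237, 236, 236]
288 [236, 236, 237, 236, 236, 236, 237, 236, 236, 233, 206, 102, 84, 86, 86, 88, 89, 88, 88, 85, 88, 89, 86, 84, 85, 84, 83, 82, 85, 143, 215, 235, 237, 236, 237, 237, 236, 237, 237, 236, 236, 236, 236, 236, 236]
294 [236, 235, 234, 234, 232, 213, 168, 116, 87, 80, 80, 78, 79, 81, 86, 96, 108, 114, 121, 126, 118, 104, 96, 86, 81, 76, 79, 81, 79, 80, 98, 143, 205, 231, 234, 234, 236, 236, 236, 236, 236, 236, 237, 236, 236]
```

Fit: grinder axis (0.5443, 0.1471), yaw -20.6 deg, cover height 0.150, all consistent. Now the tip's offset from the TCP and the targets.

```bash
cat >> fit.py <<'E'
def arc(a,c=(.5443,.1471),yaw=-20.6):   # a deg from front, + to the coarse end
    t=np.radians(yaw+180-a);return np.array(c)+.045*np.array([np.cos(t),np.sin(t)])
def rodoff(n,pts):  # pixel on the rod's centre line: sideways (tool y) offset at given distance ahead of TCP
    P,d,p=load(n);M=R.from_quat(P[1]).as_matrix()
    for (u,v),h in pts:
        w=(onplane("wrist",[(u,v)],P[0][2]-h,P)[0]-P[0])@M;print((u,v),"tool xyz mm",(w*1e3).round(1))
E
python3 - <<'E'
from fit import *
rodoff("w2",[((321.3,249.5),.100),((321.3,256),.0955),((320.4,280),.07)])
P,d,p=load("w2")
print(depthpts(P,d,[(321,254),(321,262),(320,270),(320,280),(320,290)]).round(4))
M=R.from_quat(P[1]).as_matrix()
print(((depthpts(P,d,[(321,254),(321,262),(320,270),(320,280),(320,290)])-P[0])@M*1e3).round(1))
for a in(36,30,0,-36,54):print(a,arc(a).round(4))
E
```

```text
(321.3, 249.5) tool xyz mm [  4.2   2.2 100. ]
(321.3, 256) tool xyz mm [ 1.5  2.2 95.5]
(320.4, 280) tool xyz mm [-3.7  1.5 70. ]
[[ 0.4548 -0.002   0.2231]
 [ 0.4548 -0.0022  0.2363]
 [ 0.455  -0.0028  0.2475]
 [ 0.4556 -0.0031  0.2593]
 [ 0.4518 -0.002   0.2796]]
[[ 5.9  1.9 86.8]
 [ 5.9  1.8 73.6]
 [ 5.5  1.2 62.4]
 [ 4.8  1.1 50.7]
 [ 8.8  1.  30.3]]
36 [0.5195 0.1847]
30 [0.5157 0.1819]
0 [0.5022 0.1629]
-36 [0.5009 0.1351]
54 [0.5323 0.1905]
```

>>> carry_out:
  motion:
    - [[0, 0, 0], [10, 40, 0], 1]
    - [[0, 0, 0], [12, 45, 0], 1]
    - [[0, 0, 0], [12, 38, -10], 1]
    - [[0, 0, 0], [8, 15, -15], 1]
    - [[0, 0, 0], [0, 0, -10], 1]

```text
time_s: 5.2
tcp_pos: [0.5024, 0.1339, 0.2734]
orientation: [0.146, 0.989, -0.0, -0.001]
ft_force: [0.1, -0.1, -1.1]
width: 0.224
grasp_force: 29.6
```

>>> carry_out:
  motion:
    - [[0, 0, 0], [0, 0, 0], 1]
    - [[0, 0, 0], [0, 0, 0], 1]
    - [[0, 0, 0], [0, 0, 0], 1]
    - [[0, 0, 0], [0, 0, 0], 1]
    - [[0, 0, 0], [0, 0, 0], 1]

```text
time_s: 5.7
tcp_pos: [0.5018, 0.1328, 0.2752]
orientation: [0.147, 0.989, 0.0, 0.0]
ft_force: [0.2, 0.4, -1.2]
width: 0.223
grasp_force: 29.6
```

```bash
python3 - <<'E'
from fit import *
P=pose();p,d=get_image("wrist");cv2.imwrite("pics/w3.png",p);np.save("pics/w3.npy",d)
np.savez("pics/w3p.npz",p=P[0],q=P[1]);print(P,bot.get_state()["ft_force"])
cv2.imwrite("pics/w3c.png",cv2.resize(p[200:320,250:410],None,fx=5,fy=5,interpolation=2))
E
```

```text
(array([0.50184257, 0.13282295, 0.27521373]), array([1.47202556e-01, 9.89106283e-01, 5.58577144e-05, 4.06446936e-04])) [ 0.84684363  0.34202021 -1.33881713]
```

View pics/w3c.png

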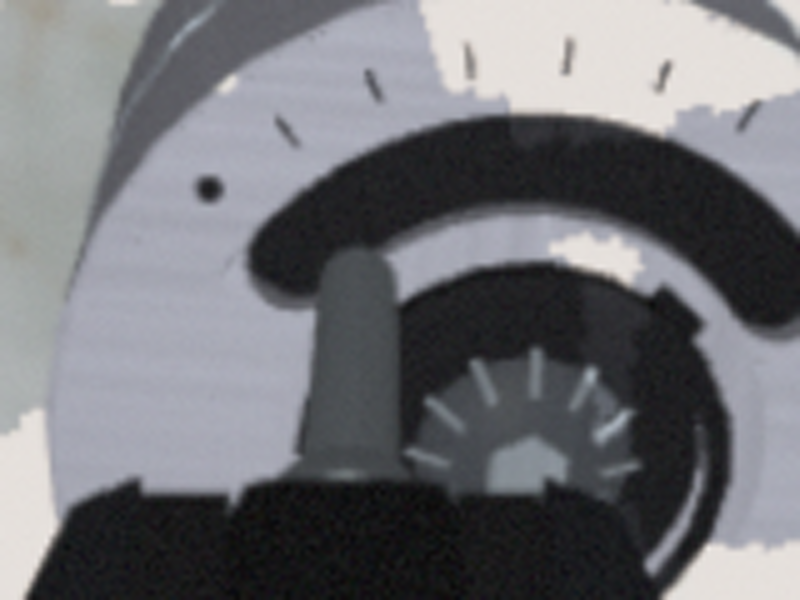

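The tip is at about (321,250) in the full image, just short of the slot's fine-side part, as the 25 mm height difference predicts. I'll refit the slot, including its grey wall and with the rod masked out.

```bash
python3 - <<'E'
from fit import *
import fit
P,d,p=load("w3")
q=p.copy();print("wall profile col 350",p.max(2)[222:262,350].tolist())
print("rod rows",[(r,[i+305 for i in range(35) if p.max(2)[r,305+i]<110]) for r in(249,250,252,256,264,272,280)])
for thr in(60,110,135):
    q=p.copy();q[246:330,309:335]=255;q[258:,:]=255 if 0 else q[258:,:]
    # keep slot alone
    cv2.imwrite("pics/tmp.png",q);np.save("pics/tmp.npy",d);np.savez("pics/tmpp.npz",p=P[0],q=P[1])
    g=(q.max(2)<thr).astype(np.uint8);k,l=cv2.connectedComponents(g);lab=l[230,352];m=l==lab
    c=max(cv2.findContours(m.astype(np.uint8),0,cv2.CHAIN_APPROX_NONE)[0],key=len)[:,0]
    print(thr,m.sum(),cv2.boundingRect(m.astype(np.uint8)))
    keep=~((c[:,0]>305)&(c[:,0]<338)&(c[:,1]>243));c=c[keep]
    w=onplane("wrist",c,.150,P)[:,:2];h=np.radians(52)
    def res(x):
        v=w-x[:2];a=np.arctan2(v[:,1],v[:,0])-(x[2]+np.pi);a=(a+np.pi)%(2*np.pi)-np.pi
        t=np.clip(a,-h,h)+x[2]+np.pi;return np.linalg.norm(v-.045*np.c_[np.cos(t),np.sin(t)],axis=1)-.0075+x[3]
    s=least_squares(res,[.5443,.1471,np.radians(-20.6),0],loss="soft_l1",f_scale=.001).x
    print(s[:2].round(4),np.degrees(s[2]).round(1),"bias",(s[3]*1e3).round(2),"rms",(np.sqrt((res(s)**2).mean())*1e3).round(2))
rodoff("w3",[((321.4,249.5),.100),((321.4,256),.0955),((320.6,280),.07)])
E
```

```text
wall profile col 350 [159, 71, 35, 38, 34, 40, 38, 37, 31, 32, 33, 37, 29, 37, 36, 33, 31, 39, 56, 88, 110, 158, 180, 185, 185, 184, 184, 182, 182, 175, 139, 72, 30, 37, 35, 33, 34, 35, 34, 29]
rod rows [(249, [305, 306, 307, 308, 309, 310, 311, 312, 313, 314, 315, 316, 317, 318, 319, 320, 321, 322, 323, 324, 325, 326, 327, 328]), (250, [305, 306, 307, 308, 309, 310, 311, 312, 313, 314, 315, 316, 317, 318, 319, 320, 321, 322, 323, 324, 325, 326]), (252, [305, 306, 307, 308, 309, 310, 311, 312, 313, 314, 315, 316, 317, 318, 319, 320, 321, 322, 323, 324, 325, 326]), (256, [305, 306, 307, 308, 309, 310, 311, 312, 313, 314, 315, 316, 317, 318, 319, 320, 321, 322, 323, 324, 325, 326, 327, 328, 338, 339]), (264, [313, 314, 315, 316, 317, 318, 319, 320, 321, 322, 323, 324, 325, 326, 327, 328, 329, 330, 331, 332, 333, 334, 335, 336, 337, 338, 339]), (272, [312, 313, 314, 315, 316, 317, 318, 319, 320, 321, 322, 323, 324, 325, 326, 327, 328, 329, 330, 331, 332, 333, 334, 335, 336, 337, 338, 339]), (280, [311, 312, 313, 314, 315, 316, 317, 318, 319, 320, 321, 322, 323, 324, 325, 326, 327, 328, 329, 330, 331, 332, 333, 334, 338, 339])]
60 1938 (300, 224, 114, 41)
[0.5444 0.1478] -20.3 bias 1.63 rms 0.44
110 2253 (299, 223, 117, 45)
[0.5449 0.1479] -21.1 bias 0.66 rms 0.26
135 2342 (299, 223, 117, 45)
[0.545  0.1479] -21.1 bias 0.39 rms 0.24
(321.4, 249.5) tool xyz mm [  4.2   2.3 100. ]
(321.4, 256) tool xyz mm [ 1.5  2.3 95.5]
(320.6, 280) tool xyz mm [-3.7  1.6 70. ]
```

Refined: axis (0.545, 0.148), yaw -21 deg, rms 0.24 mm. I'll start probing 36 deg to the fine side, lowering carefully through the slot.

>>> carry_out:
  motion:
    - [[0, 0, 0], [1, 1, -10], 1]
    - [[0, 0, 0], [0, 0, -10], 1]
    - [[0, 0, 0], [0, 0, -3], 1]
    - [[0, 0, 0], [0, 0, -1], 1]
    - [[0, 0, 0], [0, 0, -1], 1]

```text
time_s: 6.25
tcp_pos: [0.5029, 0.1343, 0.2497]
orientation: [0.147, 0.989, -0.0, 0.0]
ft_force: [-0.4, -0.3, -1.1]
width: 0.225
grasp_force: 29.6
```

>>> carry_out:
  motion:
    - [[0, 0, 0], [0, 0, -1], 1]
    - [[0, 0, 0], [0, 0, -1], 1]
    - [[0, 0, 0], [0, 0, 0], 1]
    - [[0, 0, 0], [0, 0, 0], 1]
    - [[0, 0, 0], [0, 0, 0], 1]

```text
time_s: 6.75
tcp_pos: [0.5028, 0.1343, 0.2478]
orientation: [0.147, 0.989, 0.0, 0.0]
ft_force: [0.4, 0.7, -0.9]
width: 0.223
grasp_force: 29.6
```

>>> carry_out:
  motion:
    - [[0, 0, 0], [0, 0, -1], 1]
    - [[0, 0, 0], [0, 0, -1], 1]
    - [[0, 0, 0], [0, 0, -1], 1]
    - [[0, 0, 0], [0, 0, 0], 1]
    - [[0, 0, 0], [0, 0, 0], 1]

```text
time_s: 7.25
tcp_pos: [0.5028, 0.1343, 0.2447]
orientation: [0.147, 0.989, -0.0, -0.0]
ft_force: [0.7, -0.5, -1.1]
width: 0.226
grasp_force: 29.6
```

No contact with the tip 5 mm below the cover's top, so it is in the slot. Lowering on towards the ring (TCP about 0.215).

>>> carry_out:
  motion:
    - [[0, 0, 0], [0, 0, -3], 1]
    - [[0, 0, 0], [0, 0, -3], 1]
    - [[0, 0, 0], [0, 0, -3], 1]
    - [[0, 0, 0], [0, 0, -3], 1]
    - [[0, 0, 0], [0, 0, -2], 1]

```text
time_s: 7.75
tcp_pos: [0.5027, 0.1343, 0.2303]
orientation: [0.147, 0.989, -0.0, -0.0]
ft_force: [0.1, 0.5, -0.4]
width: 0.226
grasp_force: 29.6
```

>>> carry_out:
  motion:
    - [[0, 0, 0], [0, 0, -3], 1]
    - [[0, 0, 0], [0, 0, -3], 1]
    - [[0, 0, 0], [0, 0, -2], 1]
    - [[0, 0, 0], [0, 0, -1], 1]
    - [[0, 0, 0], [0, 0, -1], 1]

```text
time_s: 8.25
tcp_pos: [0.5028, 0.1343, 0.2207]
orientation: [0.147, 0.989, 0.0, 0.0]
ft_force: [0.7, 0.5, -0.9]
width: 0.227
grasp_force: 29.6
```

>>> carry_out:
  motion:
    - [[0, 0, 0], [0, 0, -1], 1]
    - [[0, 0, 0], [0, 0, -1], 1]
    - [[0, 0, 0], [0, 0, 0], 1]
    - [[0, 0, 0], [0, 0, 0], 1]
    - [[0, 0, 0], [0, 0, 0], 1]

```text
time_s: 8.75
tcp_pos: [0.5028, 0.1343, 0.2188]
orientation: [0.147, 0.989, 0.0, 0.0]
ft_force: [-0.0, -0.4, -0.9]
width: 0.227
grasp_force: 29.6
```

>>> carry_out:
  motion:
    - [[0, 0, 0], [0, 0, -1], 1]
    - [[0, 0, 0], [0, 0, -1], 1]
    - [[0, 0, 0], [0, 0, 0], 1]
    - [[0, 0, 0], [0, 0, 0], 1]
    - [[0, 0, 0], [0, 0, 0], 1]

```text
time_s: 9.25
tcp_pos: [0.5028, 0.1343, 0.2168]
orientation: [0.147, 0.989, 0.0, 0.0]
ft_force: [-0.5, -0.7, -1.0]
width: 0.221
grasp_force: 29.6
```

>>> carry_out:
  motion:
    - [[0, 0, 0], [0, 0, -0.5], 1]
    - [[0, 0, 0], [0, 0, -0.5], 1]
    - [[0, 0, 0], [0, 0, 0], 1]
    - [[0, 0, 0], [0, 0, 0], 1]
    - [[0, 0, 0], [0, 0, 0], 1]

```text
time_s: 9.75
tcp_pos: [0.503, 0.1343, 0.2162]
orientation: [0.147, 0.989, 0.0, 0.001]
ft_force: [-0.7, -0.0, 4.9]
width: 0.224
grasp_force: 29.6
```

Contact with the ring at TCP z about 0.2164, pressing about 6 N. I'll ease off slightly and sweep along the arc towards the coarse end, about 7 mm per call.

>>> carry_out:
  motion:
    - [[0, 0, 0], [0, 0, 0.1], 1]
    - [[0, 0, 0], [-0.6, 2.3, 0], 1]
    - [[0, 0, 0], [-0.4, 2.3, 0], 1]
    - [[0, 0, 0], [-0.3, 2.3, 0], 1]
    - [[0, 0, 0], [0, 0, 0], 1]

```text
time_s: 10.25
tcp_pos: [0.5016, 0.1416, 0.216]
orientation: [0.147, 0.989, 0.0, 0.0]
ft_force: [0.7, -0.8, 5.1]
width: 0.222
grasp_force: 29.9
```

>>> carry_out:
  motion:
    - [[0, 0, 0], [0, 0, 0.1], 1]
    - [[0, 0, 0], [-0.1, 2.3, 0], 1]
    - [[0, 0, 0], [-0.1, 2.4, 0], 1]
    - [[0, 0, 0], [0, 2.3, 0], 1]
    - [[0, 0, 0], [0, 0, 0], 1]

```text
time_s: 10.75
tcp_pos: [0.5013, 0.1484, 0.216]
orientation: [0.147, 0.989, -0.0, 0.0]
ft_force: [-0.6, -1.6, 4.5]
width: 0.221
grasp_force: 29.9
```

>>> carry_out:
  motion:
    - [[0, 0, 0], [0.2, 2.3, 0], 1]
    - [[0, 0, 0], [0.3, 2.4, 0], 1]
    - [[0, 0, 0], [0.4, 2.3, 0], 1]
    - [[0, 0, 0], [0, 0, 0], 1]
    - [[0, 0, 0], [0, 0, 0], 1]

```text
time_s: 11.25
tcp_pos: [0.5021, 0.1554, 0.216]
orientation: [0.147, 0.989, -0.0, -0.0]
ft_force: [-0.1, -0.8, 5.4]
width: 0.226
grasp_force: 29.9
```

>>> carry_out:
  motion:
    - [[0, 0, 0], [0.6, 2.3, 0], 1]
    - [[0, 0, 0], [0.7, 2.3, 0], 1]
    - [[0, 0, 0], [0.7, 2.2, 0], 1]
    - [[0, 0, 0], [0, 0, 0], 1]
    - [[0, 0, 0], [0, 0, 0], 1]

```text
time_s: 11.75
tcp_pos: [0.504, 0.1621, 0.216]
orientation: [0.147, 0.989, -0.0, -0.0]
ft_force: [-1.1, -2.1, 5.4]
width: 0.228
grasp_force: 29.9
```

>>> carry_out:
  motion:
    - [[0, 0, 0], [0.9, 2.2, 0], 1]
    - [[0, 0, 0], [1, 2.1, 0], 1]
    - [[0, 0, 0], [1.1, 2.1, 0], 1]
    - [[0, 0, 0], [0, 0, 0], 1]
    - [[0, 0, 0], [0, 0, 0], 1]

```text
time_s: 12.25
tcp_pos: [0.5069, 0.1686, 0.2154]
orientation: [0.147, 0.989, -0.0, -0.001]
ft_force: [0.5, -0.2, -0.6]
width: 0.223
grasp_force: 29.9
```

Contact is lost and z dropped 0.6 mm, so the tip is over the hole at about +9 deg. Lowering gently.

>>> carry_out:
  motion:
    - [[0, 0, 0], [0, 0, -0.5], 1]
    - [[0, 0, 0], [0, 0, -0.5], 1]
    - [[0, 0, 0], [0, 0, 0], 1]
    - [[0, 0, 0], [0, 0, 0], 1]
    - [[0, 0, 0], [0, 0, 0], 1]

```text
time_s: 12.75
tcp_pos: [0.5072, 0.1683, 0.215]
orientation: [0.147, 0.989, 0.0, -0.0]
ft_force: [0.2, 0.2, -1.2]
width: 0.227
grasp_force: 29.9
```

>>> carry_out:
  motion:
    - [[0, 0, 0], [0, 0, -0.5], 1]
    - [[0, 0, 0], [0, 0, -0.5], 1]
    - [[0, 0, 0], [0, 0, 0], 1]
    - [[0, 0, 0], [0, 0, 0], 1]
    - [[0, 0, 0], [0, 0, 0], 1]

```text
time_s: 13.25
tcp_pos: [0.5072, 0.1683, 0.214]
orientation: [0.147, 0.989, -0.0, 0.0]
ft_force: [0.4, 0.4, -0.4]
width: 0.228
grasp_force: 29.9
```

>>> carry_out:
  motion:
    - [[0, 0, 0], [0, 0, -0.5], 1]
    - [[0, 0, 0], [0, 0, -0.5], 1]
    - [[0, 0, 0], [0, 0, 0], 1]
    - [[0, 0, 0], [0, 0, 0], 1]
    - [[0, 0, 0], [0, 0, 0], 1]

```text
time_s: 13.75
tcp_pos: [0.5072, 0.1684, 0.213]
orientation: [0.147, 0.989, 0.0, 0.0]
ft_force: [0.2, 1.2, -1.2]
width: 0.224
grasp_force: 29.9
```

>>> carry_out:
  motion:
    - [[0, 0, 0], [0, 0, -0.5], 1]
    - [[0, 0, 0], [0, 0, -0.3], 1]
    - [[0, 0, 0], [0, 0, 0], 1]
    - [[0, 0, 0], [0, 0, 0], 1]
    - [[0, 0, 0], [0, 0, 0], 1]

```text
time_s: 14.25
tcp_pos: [0.5072, 0.1684, 0.2123]
orientation: [0.147, 0.989, 0.0, 0.0]
ft_force: [-0.5, 1.9, 1.7]
width: 0.222
grasp_force: 30.0
```

The taper is now touching the hole's rim, with a force toward +y. I'll shift that way and continue down.

>>> carry_out:
  motion:
    - [[0, 0, 0], [0, 0.6, 0], 1]
    - [[0, 0, 0], [0, 0.4, 0], 1]
    - [[0, 0, 0], [0, 0, -0.5], 1]
    - [[0, 0, 0], [0, 0, -0.5], 1]
    - [[0, 0, 0], [0, 0, 0], 1]

```text
time_s: 14.75
tcp_pos: [0.5071, 0.1694, 0.2109]
orientation: [0.147, 0.989, -0.0, -0.0]
ft_force: [-0.9, 0.4, -1.0]
width: 0.225
grasp_force: 30.0
```

>>> carry_out:
  motion:
    - [[0, 0, 0], [0, 0.3, -0.5], 1]
    - [[0, 0, 0], [0, 0, -0.5], 1]
    - [[0, 0, 0], [0, 0, -0.5], 1]
    - [[0, 0, 0], [0, 0, -0.5], 1]
    - [[0, 0, 0], [0, 0, 0], 1]

```text
time_s: 15.25
tcp_pos: [0.5072, 0.1696, 0.2091]
orientation: [0.147, 0.989, -0.0, -0.0]
ft_force: [-0.4, 0.6, -1.3]
width: 0.226
grasp_force: 29.9
```

Tip is 7 mm in with no contact. Home should be at about TCP z 0.1945.

>>> carry_out:
  motion:
    - [[0, 0, 0], [0, 0, -1], 1]
    - [[0, 0, 0], [0, 0, -1], 1]
    - [[0, 0, 0], [0, 0, -1], 1]
    - [[0, 0, 0], [0, 0, -1], 1]
    - [[0, 0, 0], [0, 0, 0], 1]

```text
time_s: 15.75
tcp_pos: [0.5072, 0.1697, 0.205]
orientation: [0.147, 0.989, -0.0, -0.0]
ft_force: [1.2, 0.4, -1.4]
width: 0.223
grasp_force: 29.9
```

>>> carry_out:
  motion:
    - [[0, 0, 0], [0, 0, -1], 1]
    - [[0, 0, 0], [0, 0, -1], 1]
    - [[0, 0, 0], [0, 0, -1], 1]
    - [[0, 0, 0], [0, 0, 0], 1]
    - [[0, 0, 0], [0, 0, 0], 1]

```text
time_s: 16.25
tcp_pos: [0.5072, 0.1697, 0.2021]
orientation: [0.147, 0.989, -0.0, -0.0]
ft_force: [0.3, 0.9, -1.5]
width: 0.223
grasp_force: 29.9
```

>>> carry_out:
  motion:
    - [[0, 0, 0], [0, 0, -1], 1]
    - [[0, 0, 0], [0, 0, -1], 1]
    - [[0, 0, 0], [0, 0, -1], 1]
    - [[0, 0, 0], [0, 0, -1], 1]
    - [[0, 0, 0], [0, 0, -1], 1]

```text
time_s: 16.75
tcp_pos: [0.5072, 0.1697, 0.1971]
orientation: [0.147, 0.989, 0.0, 0.0]
ft_force: [0.2, 1.1, 0.3]
width: 0.225
grasp_force: 29.9
```

>>> carry_out:
  motion:
    - [[0, 0, 0], [0, 0, -0.6], 1]
    - [[0, 0, 0], [0, 0, -0.6], 1]
    - [[0, 0, 0], [0, 0, 0], 1]
    - [[0, 0, 0], [0, 0, 0], 1]
    - [[0, 0, 0], [0, 0, 0], 1]

```text
time_s: 17.25
tcp_pos: [0.5072, 0.1697, 0.1959]
orientation: [0.147, 0.989, -0.0, -0.0]
ft_force: [-0.6, 0.9, -1.5]
width: 0.224
grasp_force: 30.0
```

>>> carry_out:
  motion:
    - [[0, 0, 0], [0, 0, -0.5], 1]
    - [[0, 0, 0], [0, 0, -0.5], 1]
    - [[0, 0, 0], [0, 0, -0.5], 1]
    - [[0, 0, 0], [0, 0, 0], 1]
    - [[0, 0, 0], [0, 0, 0], 1]

```text
time_s: 17.75
tcp_pos: [0.5072, 0.1697, 0.1944]
orientation: [0.147, 0.989, 0.0, -0.0]
ft_force: [-0.1, 2.5, -1.3]
width: 0.222
grasp_force: 30.0
```

>>> carry_out:
  motion:
    - [[0, 0, 0], [0, 0.2, -0.4], 1]
    - [[0, 0, 0], [0, 0, -0.4], 1]
    - [[0, 0, 0], [0, 0, 0], 1]
    - [[0, 0, 0], [0, 0, 0], 1]
    - [[0, 0, 0], [0, 0, 0], 1]

```text
time_s: 18.25
tcp_pos: [0.5073, 0.1698, 0.194]
orientation: [0.147, 0.989, 0.0, 0.0]
ft_force: [-0.5, 0.9, 5.8]
width: 0.228
grasp_force: 29.9
```

Floor felt at z 0.194, 22.2 mm below the ring face, so the lever is home. Now a slightly firmer push, then the swing along the arc towards the coarse end.

>>> carry_out:
  motion:
    - [[0, 0, 0], [0, 0, -0.4], 1]
    - [[0, 0, 0], [0, 0, 0], 1]
    - [[0, 0, 0], [0, 0, 0], 1]
    - [[0, 0, 0], [0, 0, 0], 1]
    - [[0, 0, 0], [0, 0, 0], 1]

```text
time_s: 18.75
tcp_pos: [0.5074, 0.1698, 0.1939]
orientation: [0.147, 0.989, 0.0, 0.001]
ft_force: [-1.6, 0.1, 7.7]
width: 0.218
grasp_force: 29.9
```

>>> carry_out:
  motion:
    - [[0, 0, 0], [0, 0, 0.2], 1]
    - [[0, 0, 0], [0.7, 1.2, 0], 1]
    - [[0, 0, 0], [0.7, 1, 0], 1]
    - [[0, 0, 0], [0.7, 1, 0], 1]
    - [[0, 0, 0], [0, 0, 0], 1]

```text
time_s: 19.25
tcp_pos: [0.5091, 0.1723, 0.1938]
orientation: [0.147, 0.989, -0.001, -0.0]
ft_force: [-3.7, -3.7, 7.1]
width: 0.221
grasp_force: 30.0
```

A drag of about 5 N means the ring is turning with the rod. Continuing.

>>> carry_out:
  motion:
    - [[0, 0, 0], [1.5, 1.8, 0], 1]
    - [[0, 0, 0], [1.5, 1.7, 0], 1]
    - [[0, 0, 0], [1.6, 1.5, 0], 1]
    - [[0, 0, 0], [1.6, 1.4, 0], 1]
    - [[0, 0, 0], [0, 0, 0], 1]

```text
time_s: 19.75
tcp_pos: [0.5151, 0.1789, 0.1938]
orientation: [0.147, 0.989, -0.001, -0.0]
ft_force: [-3.0, -2.0, 7.6]
width: 0.221
grasp_force: 30.0
```

>>> carry_out:
  motion:
    - [[0, 0, 0], [1.6, 1.4, 0], 1]
    - [[0, 0, 0], [1.6, 1.3, 0], 1]
    - [[0, 0, 0], [1.7, 1.2, 0], 1]
    - [[0, 0, 0], [0, 0, 0], 1]
    - [[0, 0, 0], [0, 0, 0], 1]

```text
time_s: 20.25
tcp_pos: [0.5199, 0.1829, 0.1938]
orientation: [0.147, 0.989, -0.001, -0.0]
ft_force: [-4.0, -1.8, 7.7]
width: 0.223
grasp_force: 30.0
```

>>> carry_out:
  motion:
    - [[0, 0, 0], [2, 1.3, 0], 1]
    - [[0, 0, 0], [2, 1.2, 0], 1]
    - [[0, 0, 0], [2, 1.1, 0], 1]
    - [[0, 0, 0], [0, 0, 0], 1]
    - [[0, 0, 0], [0, 0, 0], 1]

```text
time_s: 20.75
tcp_pos: [0.526, 0.1865, 0.1937]
orientation: [0.147, 0.989, -0.001, -0.0]
ft_force: [-3.7, -1.8, 7.7]
width: 0.222
grasp_force: 30.0
```

>>> carry_out:
  motion:
    - [[0, 0, 0], [1.8, 0.8, 0], 1]
    - [[0, 0, 0], [1.8, 0.7, 0], 1]
    - [[0, 0, 0], [1.8, 0.6, 0], 1]
    - [[0, 0, 0], [0, 0, 0], 1]
    - [[0, 0, 0], [0, 0, 0], 1]

```text
time_s: 21.25
tcp_pos: [0.5313, 0.1885, 0.1937]
orientation: [0.147, 0.989, -0.001, -0.001]
ft_force: [-4.0, -2.7, 7.2]
width: 0.225
grasp_force: 30.0
```

About 2.5 mm left nominally. Creeping on until the stop is felt.

>>> carry_out:
  motion:
    - [[0, 0, 0], [1, 0.3, 0], 1]
    - [[0, 0, 0], [1, 0.3, 0], 1]
    - [[0, 0, 0], [0, 0, 0], 1]
    - [[0, 0, 0], [0, 0, 0], 1]
    - [[0, 0, 0], [0, 0, 0], 1]

```text
time_s: 21.75
tcp_pos: [0.5332, 0.1891, 0.1936]
orientation: [0.147, 0.989, -0.001, -0.001]
ft_force: [-3.3, -2.0, 6.8]
width: 0.224
grasp_force: 30.0
```

>>> carry_out:
  motion:
    - [[0, 0, 0], [0.7, 0.2, 0], 1]
    - [[0, 0, 0], [0.7, 0.2, 0], 1]
    - [[0, 0, 0], [0, 0, 0], 1]
    - [[0, 0, 0], [0, 0, 0], 1]
    - [[0, 0, 0], [0, 0, 0], 1]

```text
time_s: 22.25
tcp_pos: [0.5345, 0.1894, 0.1936]
orientation: [0.147, 0.989, -0.001, -0.001]
ft_force: [-4.7, -2.7, 7.4]
width: 0.224
grasp_force: 30.0
```

>>> carry_out:
  motion:
    - [[0, 0, 0], [0.5, 0.1, 0], 1]
    - [[0, 0, 0], [0.5, 0.1, 0], 1]
    - [[0, 0, 0], [0, 0, 0], 1]
    - [[0, 0, 0], [0, 0, 0], 1]
    - [[0, 0, 0], [0, 0, 0], 1]

```text
time_s: 22.75
tcp_pos: [0.5355, 0.1896, 0.1936]
orientation: [0.147, 0.989, -0.001, -0.001]
ft_force: [-4.8, -3.1, 6.7]
width: 0.225
grasp_force: 30.0
```

>>> carry_out:
  motion:
    - [[0, 0, 0], [0.6, 0.1, 0], 1]
    - [[0, 0, 0], [0.6, 0.1, 0], 1]
    - [[0, 0, 0], [0, 0, 0], 1]
    - [[0, 0, 0], [0, 0, 0], 1]
    - [[0, 0, 0], [0, 0, 0], 1]

```text
time_s: 23.25
tcp_pos: [0.5367, 0.1898, 0.1936]
orientation: [0.147, 0.989, -0.001, -0.001]
ft_force: [-4.5, -2.7, 6.0]
width: 0.225
grasp_force: 30.0
```

No clear stop yet. A look to see where the rod stands.

```bash
python3 - <<'E'
from fit import *
P=pose();p,d=get_image("wrist");cv2.imwrite("pics/w4.png",p);np.save("pics/w4.npy",d)
np.savez("pics/w4p.npz",p=P[0],q=P[1])
t=arc(54,(.545,.1479),-21);print(t,"nominal px of rod axis at cover",proj([[*t,.150]],P),"TCP-nominal rod px",proj([[*(P[0][:2]+[-.001,.0026]),.150]],P))
cv2.imwrite("pics/w4c.png",cv2.resize(p[200:320,230:390],None,fx=5,fy=5,interpolation=2))
s=cv2.imread("pics/side0.png");q,_=get_image("side");cv2.imwrite("pics/s4.png",cv2.resize(q[180:300,160:320],None,fx=5,fy=5,interpolation=2))
E
```

```text
[0.53335314 0.19136666] nominal px of rod axis at cover [[319.03029548 288.04056471]] TCP-nominal rod px [[322.38248494 291.55969251]]
```

View pics/w4c.png

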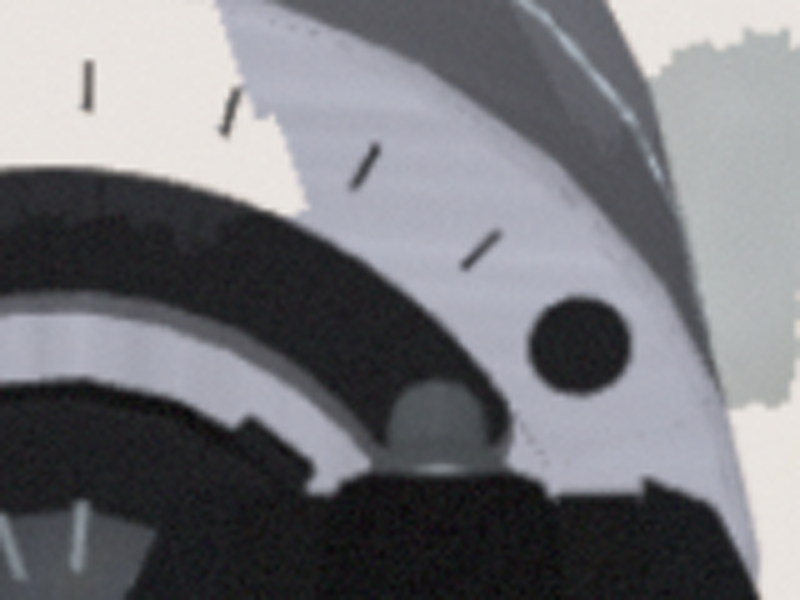

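The rod is near the slot's coarse end by the large dot: its near edge enters at about (317.6,276), with a thin dark gap to the end on the right. I'll quantify that.

```bash
python3 - <<'E'
from fit import *
P,d,p=load("w4");M=R.from_quat(P[1]).as_matrix()
for zb in(.150,.147):
    e=onplane("wrist",[(317.6,276)],zb,P)[0];c=e-M[:,0]*.005
    v=c[:2]-[.545,.1479];print(zb,c.round(4),"r",np.hypot(*v)*1e3,"deg from front",159-np.degrees(np.arctan2(v[1],v[0])))
g=p.max(2)
for r in(278,282,286,290):print(r,g[r,300:340].tolist())
E
```

```text
0.15 [0.5317 0.1911 0.15  ] r 45.23717540156647 deg from front 51.88183876427982
0.147 [0.5329 0.1908 0.147 ] r 44.522134736608265 deg from front 53.24834532318205
278 [35, 34, 33, 34, 32, 33, 34, 32, 36, 40, 53, 73, 84, 87, 88, 90, 91, 92, 92, 86, 86, 84, 80, 68, 46, 37, 38, 34, 43, 81, 129, 175, 185, 185, 185, 187, 187, 184, 184, 174]
282 [57, 38, 35, 34, 39, 35, 34, 39, 64, 82, 87, 88, 90, 89, 90, 91, 91, 91, 90, 88, 86, 87, 85, 83, 83, 78, 58, 41, 33, 33, 36, 71, 137, 163, 182, 187, 187, 186, 186, 186]
286 [97, 89, 79, 66, 46, 35, 37, 59, 73, 84, 86, 88, 91, 89, 84, 89, 90, 89, 86, 86, 84, 84, 84, 84, 82, 77, 70, 53, 36, 32, 47, 78, 120, 175, 170, 170, 179, 182, 184, 188]
290 [172, 158, 128, 96, 86, 82, 85, 78, 77, 79, 78, 82, 86, 81, 82, 85, 84, 84, 82, 80, 84, 81, 78, 82, 79, 79, 75, 77, 80, 88, 96, 121, 177, 184, 185, 184, 184, 169, 166, 183]
```

Rod is at about 52-53 deg, still about 1 mm short of the stop. Push on.

>>> carry_out:
  motion:
    - [[0, 0, 0], [0.5, 0.1, 0], 1]
    - [[0, 0, 0], [0.5, 0.1, 0], 1]
    - [[0, 0, 0], [0, 0, 0], 1]
    - [[0, 0, 0], [0, 0, 0], 1]
    - [[0, 0, 0], [0, 0, 0], 1]

```text
time_s: 23.85
tcp_pos: [0.5373, 0.1899, 0.1935]
orientation: [0.147, 0.989, -0.001, -0.001]
ft_force: [-7.5, -3.2, 5.9]
width: 0.225
grasp_force: 30.0
```

Force is rising, so the stop has been reached. A little more to confirm.

>>> carry_out:
  motion:
    - [[0, 0, 0], [0.5, 0.1, 0], 1]
    - [[0, 0, 0], [0, 0, 0], 1]
    - [[0, 0, 0], [0, 0, 0], 1]
    - [[0, 0, 0], [0, 0, 0], 1]
    - [[0, 0, 0], [0, 0, 0], 1]

```text
time_s: 24.35
tcp_pos: [0.5375, 0.19, 0.1935]
orientation: [0.147, 0.989, -0.001, -0.002]
ft_force: [-7.7, -4.7, 7.9]
width: 0.225
grasp_force: 30.0
```

>>> carry_out:
  motion:
    - [[0, 0, 0], [0.6, 0.1, 0], 1]
    - [[0, 0, 0], [0, 0, 0], 1]
    - [[0, 0, 0], [0, 0, 0], 1]
    - [[0, 0, 0], [0, 0, 0], 1]
    - [[0, 0, 0], [0, 0, 0], 1]

```text
time_s: 24.85
tcp_pos: [0.5379, 0.19, 0.1934]
orientation: [0.147, 0.989, -0.002, -0.002]
ft_force: [-8.8, -4.8, 7.1]
width: 0.225
grasp_force: 30.0
```

Firm stop at 10 N. Relieve the side load, then open the gripper.

>>> carry_out:
  motion:
    - [[0, 0, 0], [-0.5, -0.2, 0.1], 1]
    - [[0, 0, 0], [-0.4, -0.1, 0.1], 1]
    - [[0, 0, 0], [0, 0, 0], 1]
    - [[0, 0, 0], [0, 0, 0], 1]
    - [[0, 0, 0], [0, 0, 0], 1]

```text
time_s: 25.35
tcp_pos: [0.5376, 0.1899, 0.1935]
orientation: [0.147, 0.989, -0.001, -0.001]
ft_force: [-6.2, -2.5, 5.5]
width: 0.227
grasp_force: 30.0
```

>>> carry_out:
  motion:
    - [[0, 0, 0], [-0.6, -0.2, 0.1], 1]
    - [[0, 0, 0], [-0.5, -0.2, 0.1], 1]
    - [[0, 0, 0], [0, 0, 0], 1]
    - [[0, 0, 0], [0, 0, 0], 1]
    - [[0, 0, 0], [0, 0, 0], 1]

```text
time_s: 25.85
tcp_pos: [0.5373, 0.1899, 0.1936]
orientation: [0.147, 0.989, -0.0, -0.0]
ft_force: [-3.7, -2.8, 1.7]
width: 0.224
grasp_force: 30.0
```

>>> carry_out:
  motion:
    - [[0, 0, 0], [-0.4, -0.3, 0], 1]
    - [[0, 0, 0], [-0.4, -0.2, 0], 1]
    - [[0, 0, 0], [0, 0, 0], 1]
    - [[0, 0, 0], [0, 0, 0], 1]
    - [[0, 0, 0], [0, 0, 0], 1]

```text
time_s: 26.35
tcp_pos: [0.5368, 0.1898, 0.1938]
orientation: [0.147, 0.989, 0.0, 0.0]
ft_force: [-1.8, -1.9, 0.7]
width: 0.224
grasp_force: 29.9
```

>>> carry_out:
  motion:
    - [[0, 0, 0], [0, 0, 0], 0]
    - [[0, 0, 0], [0, 0, 0], 0]
    - [[0, 0, 0], [0, 0, 0], 0]
    - [[0, 0, 0], [0, 0, 0], 0]
    - [[0, 0, 0], [0, 0, 0], 0]

```text
time_s: 26.85
tcp_pos: [0.5368, 0.1897, 0.1939]
orientation: [0.147, 0.989, 0.0, 0.0]
ft_force: [-0.1, -0.5, 0.3]
width: 0.5
grasp_force: 0.0
```

```bash
python3 - <<'E'
from fit import *
P=pose();p,d=get_image("wrist");cv2.imwrite("pics/w5.png",p);np.save("pics/w5.npy",d)
np.savez("pics/w5p.npz",p=P[0],q=P[1]);print(P[0],bot.get_state()["ft_force"],bot.get_state()["width"])
v,u=np.mgrid[285:420,260:380];uv=np.c_[u.ravel(),v.ravel()];X=depthpts(P,d,uv)
rel=(X-P[0])@R.from_quat(P[1]).as_matrix();k=(abs(rel[:,1])<.016)&(abs(rel[:,0])<.02)&(X[:,2]>.2)&(X[:,2]<.215)
print("knob top",k.sum(),X[k].mean(0) if k.any() else "",cv2.minAreaRect((X[k][:,:2]*1e3).astype(np.float32)) if k.any() else "")
E
```

```text
[0.53677934 0.18971088 0.19389824] [ 0.15752011  0.10426406 -0.27656129] 0.4983943095420856
knob top 2362 [0.53420918 0.19005134 0.20570706] ((536.1929931640625, 189.44833374023438), (20.120906829833984, 18.828166961669922), 72.04629516601562)
```

Released cleanly. Retract straight up, then back away and check.

>>> carry_out:
  motion:
    - [[0, 0, 0], [0, 0, 5], 0]
    - [[0, 0, 0], [0, 0, 15], 0]
    - [[0, 0, 0], [0, 0, 25], 0]
    - [[0, 0, 0], [0, 0, 35], 0]
    - [[0, 0, 0], [0, 0, 40], 0]

```text
time_s: 27.4
tcp_pos: [0.5363, 0.1896, 0.3149]
orientation: [0.147, 0.989, -0.0, -0.001]
ft_force: [1.0, 0.1, -0.6]
width: 0.496
grasp_force: 0.0
```

>>> carry_out:
  motion:
    - [[0, 0, 0], [-10, -10, 20], 0]
    - [[0, 0, 0], [-20, -10, 0], 0]
    - [[0, 0, 0], [-20, -10, 0], 0]
    - [[0, 0, 0], [0, 0, 0], 0]
    - [[0, 0, 0], [0, 0, 0], 0]

```text
time_s: 27.9
tcp_pos: [0.4869, 0.1597, 0.3344]
orientation: [0.147, 0.989, 0.0, 0.001]
ft_force: [-0.5, 0.8, 0.1]
width: 0.5
grasp_force: 0.0
```

```bash
python3 - <<'E'
from fit import *
P=pose();p,d=get_image("wrist");cv2.imwrite("pics/w6.png",p);np.save("pics/w6.npy",d)
np.savez("pics/w6p.npz",p=P[0],q=P[1]);print(P[0],bot.get_state()["ft_force"])
X=np.zeros((480,640,3));v,u=np.mgrid[150:330,150:500];uv=np.c_[u.ravel(),v.ravel()];X=depthpts(P,d,uv)
k=(X[:,2]>.195)&(X[:,2]<.22)&(np.hypot(X[:,0]-.534,X[:,1]-.19)<.025)
t=X[k];print("knob top z",np.median(t[:,2]),np.percentile(t[:,2],[10,90]),cv2.minAreaRect((t[:,:2]*1e3).astype(np.float32)),k.sum())
c=uv[k].mean(0).astype(int);print(c);x0,y0=max(c[0]-100,0),max(c[1]-75,0)
cv2.imwrite("pics/w6c.png",cv2.resize(p[y0:y0+150,x0:x0+200],None,fx=4,fy=4,interpolation=2));print(x0,y0)
E
```

```text
[0.48694005 0.15971759 0.33439566] [-0.08468052 -0.41699306  0.08896941]
knob top z 0.20607645070355607 [0.19820334 0.20755531] ((537.2293701171875, 189.10069274902344), (19.913578033447266, 20.683732986450195), 73.64463806152344) 654
[372 286]
272 211
```

View pics/w6c.png

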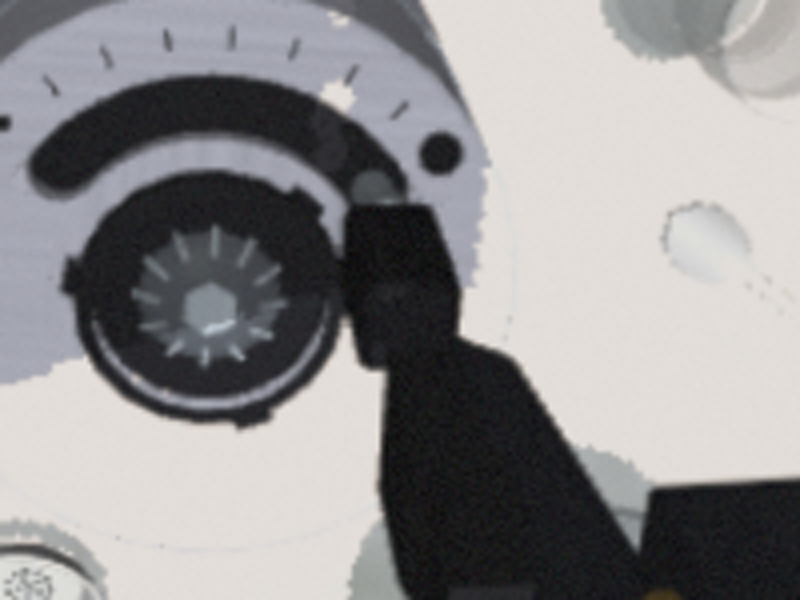

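The lever stands at the large dot, knob top at about 0.207, which is the fully home height. It seems to lean slightly, so I'll measure the rod at the cover, the lean, and the remaining gap.

```bash
python3 - <<'E'
from fit import *
P,d,p=load("w6");v,u=np.mgrid[240:330,330:430];uv=np.c_[u.ravel(),v.ravel()];X=depthpts(P,d,uv)
k=(X[:,2]>.2045)&(X[:,2]<.211)&(np.hypot(X[:,0]-.534,X[:,1]-.19)<.025);t=X[k]
b=cv2.minAreaRect((onplane("wrist",uv[k],.207,P)[:,:2]*1e3).astype(np.float32));print("top",k.sum(),b)
A=np.c_[t[:,:2]-t[:,:2].mean(0),np.ones(len(t))];s=np.linalg.lstsq(A,t[:,2],rcond=None)[0];print("top-plane slope deg x,y",np.degrees(s[:2]).round(1),"z",s[2])
o,_=ray("wrist",[(365,257)],P)
g=p.max(2)
for r in range(250,264,2):print(r,g[r,352:382].tolist())
# slot end and nominal rod pixels
for a in(50,52,54,55.2):
    c=arc(a,(.545,.1479),-21);th=np.linspace(0,2*np.pi,72)
    ci=np.c_[c[0]+.005*np.cos(th),c[1]+.005*np.sin(th),np.full(72,.150)];q=proj(ci,P);print(a,"rod circle at cover: u",q[:,0].min().round(1),q[:,0].max().round(1),"v",q[:,1].min().round(1),q[:,1].max().round(1))
E
```

```text
top 456 ((536.4422607421875, 188.7464141845703), (19.209819793701172, 19.384029388427734), 75.76980590820312)
top-plane slope deg x,y [-0.5  1.1] z 0.20661786210704472
250 [49, 50, 46, 46, 49, 48, 42, 34, 32, 31, 34, 31, 31, 32, 33, 30, 41, 69, 113, 158, 176, 177, 179, 176, 135, 70, 36, 35, 32, 31]
252 [50, 51, 48, 50, 47, 43, 33, 35, 37, 31, 29, 28, 37, 32, 32, 36, 33, 35, 34, 76, 160, 180, 180, 178, 149, 98, 55, 30, 32, 26]
254 [81, 50, 38, 39, 31, 28, 30, 35, 31, 49, 67, 75, 78, 80, 77, 68, 52, 34, 33, 38, 70, 123, 162, 176, 177, 169, 150, 118, 87, 81]
256 [159, 125, 90, 55, 30, 33, 35, 38, 59, 81, 85, 87, 86, 88, 84, 83, 80, 66, 43, 31, 36, 72, 141, 169, 177, 177, 177, 176, 175, 177]
258 [180, 173, 155, 121, 82, 48, 39, 49, 73, 81, 83, 84, 84, 87, 85, 82, 81, 75, 60, 49, 44, 74, 125, 151, 167, 174, 177, 180, 181, 179]
260 [174, 175, 171, 167, 149, 114, 67, 49, 70, 77, 80, 76, 76, 80, 86, 90, 96, 94, 87, 80, 74, 84, 133, 157, 151, 154, 171, 177, 175, 177]
262 [100, 154, 171, 170, 164, 148, 111, 60, 33, 38, 38, 38, 38, 36, 45, 50, 56, 55, 47, 44, 36, 36, 44, 48, 51, 58, 76, 108, 149, 174]
50 rod circle at cover: u 359.4 370.5 v 251.8 262.3
52 rod circle at cover: u 360.3 371.4 v 253.2 263.7
54 rod circle at cover: u 361.2 372.3 v 254.6 265.0
55.2 rod circle at cover: u 361.7 372.8 v 255.4 265.9
```

The knob top sits about 3 mm ahead of the upright position, because the lever pivoted in the pads and leaned forward. The ring could therefore still be a degree or two short. I'll regrip at 90 deg so the pads hold the lever upright along the swing, and check the stop again.

>>> carry_out:
  motion:
    - [[0, 0, -0.149], [0, 0, 0], 0]
    - [[0, 0, -0.149], [0, 0, 0], 0]
    - [[0, 0, -0.149], [0, 0, 0], 0]
    - [[0, 0, -0.149], [10, 5, 0], 0]
    - [[0, 0, -0.149], [10, 5, 0], 0]

```text
time_s: 28.45
tcp_pos: [0.5077, 0.1701, 0.3336]
orientation: [0.499, 0.866, -0.0, -0.0]
ft_force: [0.2, -0.2, 0.5]
width: 0.5
grasp_force: 0.0
```

>>> carry_out:
  motion:
    - [[0, 0, -0.149], [10, 8, 0], 0]
    - [[0, 0, -0.149], [10, 8, 0], 0]
    - [[0, 0, -0.149], [8, 5, 0], 0]
    - [[0, 0, -0.149], [0, 0, 0], 0]
    - [[0, 0, -0.149], [0, 0, 0], 0]

```text
time_s: 28.95
tcp_pos: [0.5357, 0.1912, 0.3331]
orientation: [0.78, 0.625, -0.0, -0.0]
ft_force: [-0.3, -0.2, 0.1]
width: 0.499
grasp_force: 0.0
```

>>> carry_out:
  motion:
    - [[0, 0, -0.08], [0, 0, -10], 0]
    - [[0, 0, 0], [0, 0, -20], 0]
    - [[0, 0, 0], [0, 0, -20], 0]
    - [[0, 0, 0], [0, 0, -10], 0]
    - [[0, 0, 0], [0, 0, 0], 0]

```text
time_s: 29.45
tcp_pos: [0.5348, 0.1908, 0.2725]
orientation: [0.803, 0.596, -0.001, -0.001]
ft_force: [0.5, -0.6, -0.2]
width: 0.501
grasp_force: 0.0
```

```bash
python3 - <<'E'
from fit import *
P=pose();p,d=get_image("wrist");cv2.imwrite("pics/w7.png",p);np.save("pics/w7.npy",d)
np.savez("pics/w7p.npz",p=P[0],q=P[1]);M=R.from_quat(P[1]).as_matrix();print(P[0],"tool y yaw",np.degrees(np.arctan2(M[1,1],M[0,1])))
v,u=np.mgrid[180:420,230:410];uv=np.c_[u.ravel(),v.ravel()];X=depthpts(P,d,uv)
k=(X[:,2]>.2045)&(X[:,2]<.211)&(np.hypot(X[:,0]-.535,X[:,1]-.19)<.022)
b=cv2.minAreaRect((onplane("wrist",uv[k],.207,P)[:,:2]*1e3).astype(np.float32));print("top",k.sum(),b,np.median(X[k][:,2]))
cv2.imwrite("pics/w7c.png",cv2.resize(p[190:340,220:420],None,fx=4,fy=4,interpolation=2))
E
```

```text
[0.53484336 0.19084511 0.27245283] tool y yaw -16.837602690680075
top 1048 ((538.2456665039062, 190.11749267578125), (19.409997940063477, 19.14759635925293), 73.26644134521484) 0.20649902720245167
```

View pics/w7c.png

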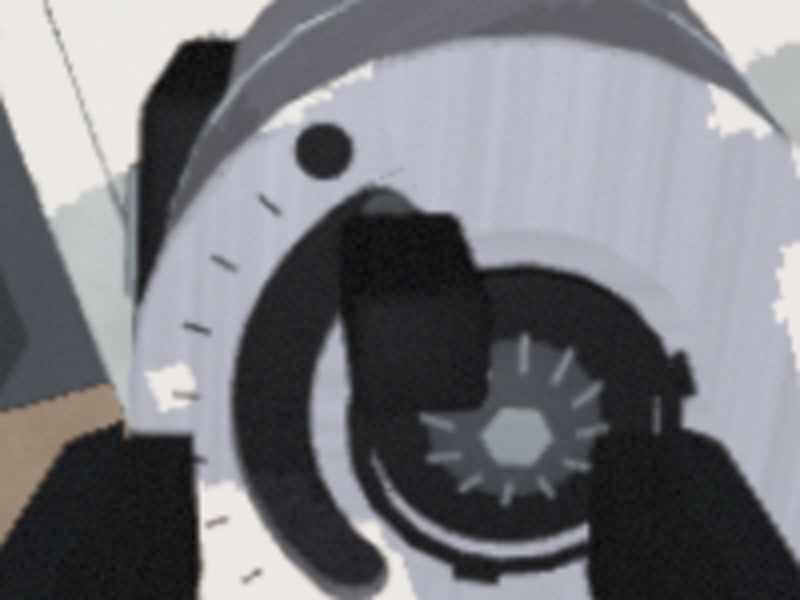

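View: the knob at crop (415,310) leans right, forward along the swing; the rod at (390,200) is at the slot's end by the large dot. The fingers straddle the knob and are aligned. Descend and close to set it upright.

>>> carry_out:
  motion:
    - [[0, 0, 0], [0, 0, -25], 0]
    - [[0, 0, 0], [0, 0, -25], 0]
    - [[0, 0, 0], [0, 0, -15], 0]
    - [[0, 0, 0], [0, 0, -8], 0]
    - [[0, 0, 0], [0, 0, -4], 0]

```text
time_s: 30.0
tcp_pos: [0.5351, 0.1907, 0.1972]
orientation: [0.803, 0.596, 0.0, 0.0]
ft_force: [-1.1, 0.3, 1.0]
width: 0.505
grasp_force: 0.0
```

>>> carry_out:
  motion:
    - [[0, 0, 0], [0, 0, 0], 0]
    - [[0, 0, 0], [0, 0, 0], 0.3]
    - [[0, 0, 0], [0, 0, 0], 0.5]
    - [[0, 0, 0], [0, 0, 0], 1]
    - [[0, 0, 0], [0, 0, 0], 1]

```text
time_s: 30.5
tcp_pos: [0.5346, 0.1908, 0.1973]
orientation: [0.803, 0.596, 0.0, -0.0]
ft_force: [-1.0, -0.3, 2.5]
width: 0.227
grasp_force: 29.2
```

>>> carry_out:
  motion:
    - [[0, 0, 0], [0.5, 0.1, -0.2], 1]
    - [[0, 0, 0], [0.5, 0.1, -0.2], 1]
    - [[0, 0, 0], [0, 0, 0], 1]
    - [[0, 0, 0], [0, 0, 0], 1]
    - [[0, 0, 0], [0, 0, 0], 1]

```text
time_s: 31.0
tcp_pos: [0.5353, 0.191, 0.1971]
orientation: [0.803, 0.596, -0.0, -0.0]
ft_force: [-4.6, -0.1, 6.7]
width: 0.228
grasp_force: 29.5
```

>>> carry_out:
  motion:
    - [[0, 0, 0], [0.5, 0.1, 0], 1]
    - [[0, 0, 0], [0.5, 0.1, 0], 1]
    - [[0, 0, 0], [0, 0, 0], 1]
    - [[0, 0, 0], [0, 0, 0], 1]
    - [[0, 0, 0], [0, 0, 0], 1]

```text
time_s: 31.5
tcp_pos: [0.5361, 0.1912, 0.1971]
orientation: [0.803, 0.596, -0.0, -0.0]
ft_force: [-5.0, -0.1, 7.7]
width: 0.227
grasp_force: 29.7
```

>>> carry_out:
  motion:
    - [[0, 0, 0], [0.5, 0.1, 0], 1]
    - [[0, 0, 0], [0.5, 0.1, 0], 1]
    - [[0, 0, 0], [0, 0, 0], 1]
    - [[0, 0, 0], [0, 0, 0], 1]
    - [[0, 0, 0], [0, 0, 0], 1]

```text
time_s: 32.0
tcp_pos: [0.5367, 0.1914, 0.1971]
orientation: [0.803, 0.596, -0.001, -0.001]
ft_force: [-6.8, -0.5, 8.9]
width: 0.229
grasp_force: 29.9
```

>>> carry_out:
  motion:
    - [[0, 0, 0], [0.6, 0.1, -0.1], 1]
    - [[0, 0, 0], [0.6, 0.1, 0], 1]
    - [[0, 0, 0], [0, 0, 0], 1]
    - [[0, 0, 0], [0, 0, 0], 1]
    - [[0, 0, 0], [0, 0, 0], 1]

```text
time_s: 32.5
tcp_pos: [0.5371, 0.1915, 0.197]
orientation: [0.803, 0.596, -0.002, -0.001]
ft_force: [-10.7, -0.5, 11.0]
width: 0.23
grasp_force: 30.1
```

Firm stop with the lever held upright, at TCP x 0.537 against about 0.535 expected after removing the camera bias. Relieve the load and let go.

>>> carry_out:
  motion:
    - [[0, 0, 0], [-0.5, -0.1, 0], 1]
    - [[0, 0, 0], [-0.5, -0.1, 0.1], 1]
    - [[0, 0, 0], [-0.5, -0.1, 0.1], 1]
    - [[0, 0, 0], [0, 0, 0], 1]
    - [[0, 0, 0], [0, 0, 0], 1]

```text
time_s: 33.0
tcp_pos: [0.5365, 0.1913, 0.197]
orientation: [0.803, 0.596, -0.001, -0.001]
ft_force: [-5.5, 0.2, 6.7]
width: 0.23
grasp_force: 29.8
```

>>> carry_out:
  motion:
    - [[0, 0, 0], [-0.5, -0.1, 0], 1]
    - [[0, 0, 0], [-0.4, -0.1, 0.1], 1]
    - [[0, 0, 0], [-0.3, -0.1, 0.1], 1]
    - [[0, 0, 0], [0, 0, 0], 1]
    - [[0, 0, 0], [0, 0, 0], 1]

```text
time_s: 33.5
tcp_pos: [0.536, 0.191, 0.1971]
orientation: [0.803, 0.596, -0.0, -0.0]
ft_force: [-3.6, 0.5, 5.4]
width: 0.233
grasp_force: 29.6
```

>>> carry_out:
  motion:
    - [[0, 0, 0], [-0.4, 0, 0], 1]
    - [[0, 0, 0], [-0.3, 0, 0.1], 1]
    - [[0, 0, 0], [0, 0, 0.1], 1]
    - [[0, 0, 0], [0, 0, 0], 1]
    - [[0, 0, 0], [0, 0, 0], 1]

```text
time_s: 34.0
tcp_pos: [0.5356, 0.1909, 0.1971]
orientation: [0.803, 0.596, 0.0, 0.0]
ft_force: [-2.4, 0.3, 5.5]
width: 0.231
grasp_force: 29.4
```

>>> carry_out:
  motion:
    - [[0, 0, 0], [0, 0, 0], 0]
    - [[0, 0, 0], [0, 0, 0], 0]
    - [[0, 0, 0], [0, 0, 0], 0]
    - [[0, 0, 0], [0, 0, 0], 0]
    - [[0, 0, 0], [0, 0, 0], 0]

```text
time_s: 34.5
tcp_pos: [0.5355, 0.1908, 0.1968]
orientation: [0.803, 0.596, -0.0, 0.0]
ft_force: [0.1, -0.4, -0.5]
width: 0.501
grasp_force: 0.0
```

>>> carry_out:
  motion:
    - [[0, 0, 0], [0, 0, 5], 0]
    - [[0, 0, 0], [0, 0, 15], 0]
    - [[0, 0, 0], [0, 0, 25], 0]
    - [[0, 0, 0], [0, 0, 35], 0]
    - [[0, 0, 0], [0, 0, 0], 0]

```text
time_s: 35.0
tcp_pos: [0.5367, 0.1911, 0.2818]
orientation: [0.803, 0.596, 0.004, 0.002]
ft_force: [0.1, 1.1, -1.1]
width: 0.501
grasp_force: 0.0
```

```bash
python3 - <<'E'
from fit import *
P=pose();p,d=get_image("wrist");cv2.imwrite("pics/w8.png",p);np.save("pics/w8.npy",d)
np.savez("pics/w8p.npz",p=P[0],q=P[1]);print(P[0],bot.get_state()["ft_force"],bot.get_state()["width"])
v,u=np.mgrid[180:420,230:410];uv=np.c_[u.ravel(),v.ravel()];X=depthpts(P,d,uv)
k=(X[:,2]>.2045)&(X[:,2]<.212)&(np.hypot(X[:,0]-.535,X[:,1]-.19)<.022)
t=X[k];b=cv2.minAreaRect((onplane("wrist",uv[k],.207,P)[:,:2]*1e3).astype(np.float32));print("top",k.sum(),b,np.median(t[:,2]))
A=np.c_[t[:,:2]-t[:,:2].mean(0),np.ones(len(t))];print("slope deg",np.degrees(np.linalg.lstsq(A,t[:,2],rcond=None)[0][:2]))
q=cv2.imread("pics/w7.png").max(2);g=p.max(2)
# slot fit in this view, same frame
c=onplane("wrist",[(0,0)],.15,P)
E
```

```text
[0.53666613 0.19110364 0.28175062] [-0.34691038 -0.18419937 -0.46915485] 0.5020891403636566
top 991 ((537.1649169921875, 191.6982879638672), (19.409231185913086, 18.74687385559082), 72.95376586914062) 0.2066160801326732
slope deg [-2.60013827 -1.48281227]
```

Lever released; knob top at 0.2066 (home). One numeric check of the rod against the slot within this same view, so the camera bias cancels.

```bash
python3 - <<'E'
from fit import *
P,d,p=load("w8");g=p.max(2);M=R.from_quat(P[1]).as_matrix()
print("exp",proj([[.535,.1928,.150],[.502,.165,.15]],P).round(1))
s=proj([[.5035,.166,.15]],P)[0].round().astype(int)
m=(g<110).astype(np.uint8);k,l=cv2.connectedComponents(m);m=(l==l[s[1],s[0]]).astype(np.uint8);print(m.sum(),cv2.boundingRect(m))
c=max(cv2.findContours(m,0,cv2.CHAIN_APPROX_NONE)[0],key=len)[:,0]
w=onplane("wrist",c,.150,P)[:,:2];r=np.linalg.norm(w-[.5455,.149],axis=1);a=np.degrees(np.arctan2(w[:,1]-.149,w[:,0]-.5455))%360
w=w[(r>.033)&(r<.057)&(a>118)&(a<225)];h=np.radians(52)
def res(x):
    v=w-x[:2];a=np.arctan2(v[:,1],v[:,0])-(x[2]+np.pi);a=(a+np.pi)%(2*np.pi)-np.pi
    t=np.clip(a,-h,h)+x[2]+np.pi;return np.linalg.norm(v-.045*np.c_[np.cos(t),np.sin(t)],axis=1)-.0075+x[3]
x=least_squares(res,[.5455,.149,np.radians(-21),0],loss="soft_l1",f_scale=.001).x
print(len(w),x[:2].round(4),np.degrees(x[2]).round(1),x[3]*1e3,np.sqrt((res(x)**2).mean())*1e3)
for zb in(.15,.147):
  for aa in(50,52,54,56):
    cc=arc(aa,x[:2],np.degrees(x[2]));th=np.linspace(0,6.28,72);q=proj(np.c_[cc[0]+.005*np.cos(th),cc[1]+.005*np.sin(th),np.full(72,zb)],P);print(zb,aa,q[:,0].min().round(1),q[:,0].max().round(1),"vmin",q[:,1].min().round(1))
e=proj([[*arc(54,x[:2],np.degrees(x[2])),.15]],P)[0].astype(int);print(e)
for rr in range(e[1]-10,e[1]+4,2):print(rr,g[rr,e[0]-14:e[0]+16].tolist())
E
```

```text
exp [[313.3 240.4]
 [282.5 286. ]]
110363 (0, 190, 640, 290)
192 [0.5455 0.1484] -23.0 0.5166146397457653 1.850955482055444
0.15 50 303.5 317.3 vmin 236.4
0.15 52 305.3 319.1 vmin 235.3
0.15 54 307.1 321.0 vmin 234.2
0.15 56 309.0 322.9 vmin 233.2
0.147 50 303.6 317.2 vmin 235.2
0.147 52 305.4 319.1 vmin 234.1
0.147 54 307.2 320.9 vmin 233.1
0.147 56 309.1 322.8 vmin 232.1
[314 240]
230 [45, 59, 100, 152, 195, 197, 199, 201, 201, 199, 199, 200, 198, 196, 189, 198, 201, 200, 200, 200, 201, 201, 204, 204, 206, 202, 200, 200, 202, 202]
232 [127, 163, 195, 202, 200, 200, 199, 200, 200, 195, 193, 190, 178, 196, 196, 200, 200, 199, 201, 203, 202, 202, 204, 205, 203, 203, 201, 201, 201, 201]
234 [204, 202, 202, 199, 201, 191, 164, 130, 123, 127, 129, 145, 170, 190, 192, 197, 198, 198, 199, 200, 200, 202, 200, 205, 204, 201, 199, 202, 201, 200]
236 [203, 201, 186, 152, 128, 91, 62, 47, 54, 70, 76, 81, 84, 85, 93, 114, 151, 182, 193, 196, 201, 202, 204, 204, 205, 201, 200, 202, 201, 200]
238 [163, 139, 97, 53, 37, 38, 47, 65, 72, 80, 80, 78, 77, 78, 87, 81, 81, 103, 135, 156, 166, 179, 181, 182, 182, 192, 197, 200, 199, 199]
240 [54, 38, 32, 26, 25, 21, 20, 32, 29, 32, 33, 32, 33, 31, 35, 31, 31, 35, 29, 32, 39, 50, 51, 50, 51, 61, 78, 118, 165, 194]
242 [28, 23, 22, 24, 16, 24, 12, 24, 20, 20, 25, 27, 23, 20, 27, 21, 22, 21, 21, 22, 20, 19, 29, 22, 21, 22, 17, 32, 85, 147]
```

The rod's centre in this view is consistent with about 54 deg, right beside the slot's end. The lever is home and against the stop, and the gripper is clear. Handing in.

```bash
python3 -c "
from plant import bot
print(bot.sign_off())"
```

```text
the job is handed in; nothing more can be done
None
```

The grind lever is seated fully in the ring's hole, swung to the coarse-end stop (large dot) and released with the gripper clear; the highest reading at the checks was about 15 N, and I handed the job in shortly after 35 s.

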